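# Unbolt the rod canister with the hook and set it on the tile

### The arm

A 6-joint arm with a two-finger parallel gripper is mounted at the origin on the work surface. World frame = base frame: x ahead of the robot, y to its left, z up, the work surface at z = 0. Lengths are in m, angles in rad, forces in N, time in s.
With the tool pointing down it reaches from about 0.3 to 0.875 m from the base axis. Payload 6.4 kg.
Tool frame: the origin (TCP) lies where the fingers leave the gripper's body, on its centre line; the fingertips stand 64 mm ahead of it and the grasp point (between the pads) lies 45 mm ahead of it; x points along the fingers, z is the direction in which the jaws open and shut, and the axes are right-handed (so a half turn about x gives the same grasp; the last joint's range is limited). The gripper opens to 88 mm and grips with 3 to 60 N. Pads are 18 mm wide; open, the fingers measure 123 mm over their backs; the gripper's body (75 mm by 187 mm) begins 45 mm behind the grasp point.
Start: joints at [1.123, 0.181, 1.607, -0, 1.354, -0.206], TCP at [0.138, 0.558, 0.303] pointing down, gripper open.
Joint ranges: [-2.99, 2.99], [-0.89, 2.07], [0.3, 2.58], [-1.14, 4.28], [0, 2.63], [-3.12, 3.12]. Speed limits (rad/s): [2.57, 2.57, 3.01, 3.14, 3.14, 3.14].

### API

Orientations are given as a rotation vector (axis times angle).
In Python, from plant import ctrl gives the robot as it stands.
- The arm moves only by the shell command python3 -m handwheel 'ROWS' [OPENING] [FORCE]. ROWS is JSON, a list of rows, each a list of 6 numbers: the shift along the world's x, y, z normalised to -1 to 1, where 1 is 0.1 m, then the turn, a rotation vector about the world's x, y, z normalised to -1 to 1, where 1 is 180 degrees. A call has 1 to 5 rows; each row is the pose to reach, as a shift and turn from the pose commanded when the call began, turning the shorter way round; what a row does not reach only later rows make up. A row lasts 1/8 s, in which the tool goes at most 62.5 mm and 10.7 degrees, less where a joint would pass 70% of its speed; a pose out of reach is approached as far as the arm can. A call with a number of a shift or a turn outside -1 to 1 is refused whole. A call with a gripper value outside its range is refused whole. OPENING is the gripper command: -1 is shut, 1 is fully open, values between are in proportion, set as the call begins (- or left out, the last holds). The fingers move at their own pace and stop on an object; FORCE is the grip in N (left out, the last holds). Time passes only in rows, so rows that repeat a pose let the fingers close. It gives the time, the measured TCP pose, the force and the opening at its end, in the units of the state.
- ctrl.observe(): the state, without advancing time (a new reading comes with each control period).
- ctrl.capture(name): name is "scene" or "top" or "wrist"; returns a dict with "pixels" (480x640x3 uint8, red, green, blue), "mtx" (3x3 intrinsics, pixels), "k1" (the pictures are not rectified: a ray, as slopes to the right and down, at radius r is drawn at 1 + k1 r^2 times it, then the intrinsics apply), "R" (3x3) and "t" (3): a world point X has camera coordinates R X + t. Camera axes: x right, y down, z forward; pixel columns grow to the right and rows downward; lengths in m; the calibration is good to about 2 mm. A picture is of the moment at which its call begins. There is no depth.
- ctrl.sign_off(): hands the job in, once; it reports no verdict.
The state is a dict: "time": time; "joint_pos": joint angles; "qvel": joint speeds; "joint_torque": joint torques, N m; "position": TCP position; "eef_rot": TCP orientation; "contact_force": force on the tool from outside, world axes, zero at the start; "moment": the same for the moment, N m; "grip_width": finger opening in m.
Only numpy, scipy, OpenCV 4.12 (cv2) and the standard library are available. Lean on these libraries where they do the work, as an engineer would, in place of code of your own. Each camera call takes 0.05 s, during which the arm holds its last target.

### The job

Pick up the orange-handled hook and use it to draw the red bolt under the yellow bar guard fully back, touching the bolt with nothing but the hook. Then lay the hook back down flat on the black mat and let go of it, and only then lift the blue canister out of the holder by its carrying bar and set it down gently, upright, wholly on the round terracotta tile. Leave the other things on the bench where they are and do not tip the canister.

Things in the scene. Friction and masses are not known exactly. Their poses are not given: they have to be found in the camera images.
- hook_grip (a point): Centre of the hook's orange handle, 90 long (x) x 22 wide x 30 mm tall; it starts lying on the black mat, this point 15 mm above the mat's top. x points along the handle towards the hook end, y to the side to which the cross arm bends, z up. An 8 mm steel rod at mid height runs from the handle's front (x=45) to the cross arm at x=155 mm. Loose, 0.12 to 0.21 kg, mostly in the handle.
- hook_arm (a point): Middle of the hook's cross arm, 155 mm ahead of the handle's centre (x) and 18 mm to +y. The arm, 8 mm thick, leaves the rod square to +y for 36 mm (axis to axis) and ends in a lip turned back 10 mm towards the handle, all at the handle's mid height. Axes as the handle's.
- mat: Black rubber mat fixed to the bench, 140 (x) x 280 (y) x 4 mm, on which the hook lies along the mat's y at the start, give or take 20 degrees. Origin at the centre of its underside, at bench height.
- holder: Fixed holder, origin on the bench. Base plate 12 mm thick, x=-75 to 75, y=-85 to 165 mm in its axes. A guard of 8 mm yellow bars covers the bolt from y=-70 to 35: posts at x=-64 and 64, side bars 50 mm high, roof bars 32 mm apart, roof top at 104 mm, underside at 96. The end at y=-70 is open, 120 mm wide: the hook enters there, going to the holder's +y. x, y are its axes, z up.
- bolt_post (a point): On the axis of the bolt's upright red post, 60 mm above the bench, a good height for the hook's rod. The post, 14 mm in diameter, spans 33 to 78 mm above the bench, at x=-25 mm, y = minus the bolt's joint value in the holder's axes. It rides on a flat red bolt 44 mm wide, top at 33 mm, between guide rails 36 mm high. Axes as the holder's.
- bolt (a joint): Travel of the bolt in m: 0 is fully shot (its tongue reaches over the canister's foot and locks it down), 0.045 is fully drawn, at a hard stop; it starts at 0 to 0.008. Grows as the bolt moves to the holder's -y, out towards the guard's open end. Friction about 3 N; it stays where it is left.
- seat (a point): Centre of the canister's seat on the holder's base plate, 12 mm above the bench; at x=0, y=105 mm in the holder's axes. Low kerbs 10 mm tall beside it.
- canister_center (a point): Centre of the blue canister, half-way up (87.5 mm above its underside); z is its upward axis. It starts upright in the holder. Foot disc 100 mm in diameter, 10 mm thick; body 72 mm in diameter; lid 78 mm in diameter, top at 122 mm; total height 175 mm. Loose, 0.45 to 0.8 kg.
- canister_bar (a point): Centre of the canister's black carrying bar: 167 mm above the canister's underside; the bar is 76 mm long along its own x, 14 mm wide (y), 16 mm tall, carried by two uprights whose inner faces are 60 mm apart; 37 mm are free between the bar and the lid.
- tile_top (a point): Centre of the top of the fixed round terracotta tile, 150 mm in diameter, 12 mm thick, on the bench: the canister goes here, its foot wholly on the tile.
- channel: Bystander: aluminium channel piece, 110 x 70 x 30 mm, on the bench; it and the tile swap places from start to start. Origin at its underside.
- channel2: Bystander: a second aluminium channel piece of the same size, to the left near the robot.
- offcut: Bystander: aluminium square tube offcut, 100 x 25 x 25 mm, on the bench between the mat and the holder.
- hammer: Bystander: hammer lying on the bench to the right.
- brush: Bystander: brush lying on the bench to the left.
- jar: Bystander: amber jar, 70 mm in diameter, 90 mm tall, at the back.
- flask: Bystander: green bottle, 60 mm in diameter, 160 mm tall, on the right beyond the mat.
Not all that is in view belongs to the job. Of the things that look like the part that bears hook_grip, take the one that is farthest from the robot's base at the start.

How it is judged:
By the outcome, as a careful person would: the job done as asked, in the order asked, and still so for the second after the job is handed in, with the robot touching nothing.
It also fails if it takes over 69 s, if anything falls off the work surface, if the arm or the gripper's body presses on something with over 40 N, if the wrist force passes 120 N, or if a joint passes its speed limit or range.

## Working session

There is one attempt and no reset: what is moved stays moved. The work goes in short steps, Python scripts to look and compute and a shell command to move; the robot and the scene stay as the last step left them, time stands still between calls to the robot, and variables do not carry over. Pictures are saved under pics/ and viewed, and the job is handed in when it is done.

```bash
ls; mkdir -p pics; python3 - <<'E'
from plant import ctrl
import cv2,numpy as np
s=ctrl.observe()
for k,v in s.items(): print(k,np.round(v,4))
for n in ["scene","top","wrist"]:
    c=ctrl.capture(n)
    cv2.imwrite(f"pics/{n}0.png",c["pixels"][:,:,::-1])
    np.savez(f"pics/{n}0.npz",**c)
    print(n,c["mtx"].tolist(),c["k1"],np.round(c["R"],4).tolist(),np.round(c["t"],4).tolist())
E
```

```text
pics
time 0.0
joint_pos [ 1.1227  0.1815  1.608  -0.      1.3538 -0.2063]
qvel [ 0.0006 -0.0002  0.0004 -0.0005  0.0015 -0.    ]
joint_torque [-1.40000e-03 -4.33852e+01 -3.41862e+01  7.02000e-02  3.85000e-02
 -1.00000e-04]
position [0.1375 0.5579 0.3019]
eef_rot [-1.0301  1.3155  1.0289]
contact_force [-0.3496 -0.2868  0.0051]
moment [-0.0166 -0.0388 -0.0274]
grip_width 0.0879
scene [[504.3757667100925, 0.0, 316.50498829234147], [0.0, 504.3757667100925, 232.69906350010714], [0.0, 0.0, 1.0]] -0.08391260975784356 [[0.1633, 0.9864, -0.0157], [0.826, -0.1454, -0.5445], [-0.5394, 0.076, -0.8386]] [-0.0687, -0.367, 1.6382]
top [[448.85517861741744, 0.0, 321.25263751158553], [0.0, 448.85517861741744, 227.91634493399852], [0.0, 0.0, 1.0]] -0.009570296696068719 [[-0.1283, -0.9917, 0.0019], [-0.9678, 0.1248, -0.2188], [0.2168, -0.0299, -0.9758]] [0.0468, 0.5585, 1.0385]
wrist [[355.80421481574666, 0.0, 315.4987736262547], [0.0, 355.80421481574666, 243.65616914243284], [0.0, 0.0, 1.0]] -0.04815402137490085 [[0.2406, 0.9706, -0.0007], [0.9301, -0.2303, 0.2861], [0.2776, -0.0694, -0.9582]] [-0.5734, -0.0391, 0.3885]
```

View pics/scene0.png

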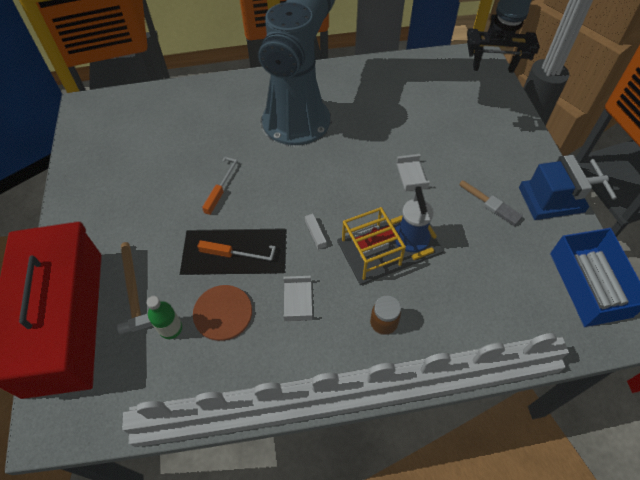

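View pics/top0.png

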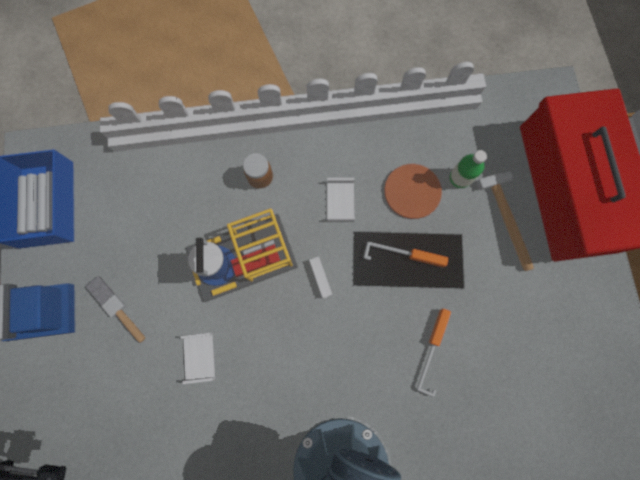

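View pics/wrist0.png

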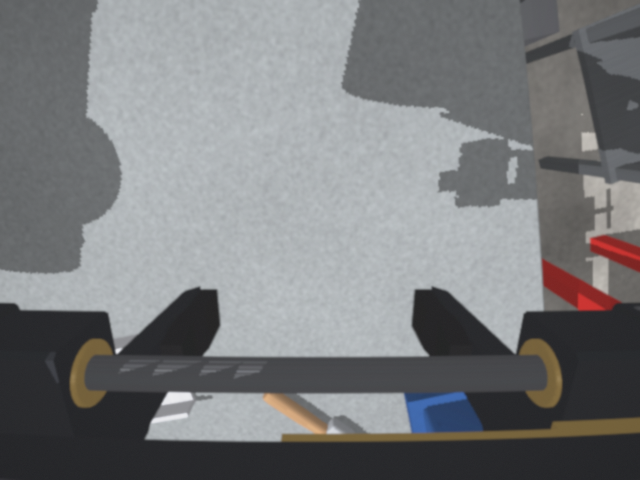

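Candidates for the hook: (a) on the black mat, top px (429,257) and scene px (215,248); (b) on the bare bench, top px (440,328) and scene px (213,200), nearer the robot base. The one wanted is (a), which is farther away and on the mat. I'll check it in a close crop.

```bash
cat > h.py <<'E'
import numpy as np,cv2
def load(n): 
    d=np.load(f"pics/{n}.npz"); return {k:d[k] for k in d}
def snap(name,tag):
    from plant import ctrl
    c=ctrl.capture(name); cv2.imwrite(f"pics/{tag}.png",c["pixels"][:,:,::-1]); np.savez(f"pics/{tag}.npz",**c); return c
def ray(c,px):
    p=cv2.undistortPoints(np.array(px,float).reshape(-1,1,2),c["mtx"],np.array([float(c["k1"]),0,0,0])).reshape(-1,2)
    d=np.c_[p,np.ones(len(p))]@c["R"]; o=-c["R"].T@c["t"]
    return o,d/np.linalg.norm(d,axis=1)[:,None]
def plane(c,px,z):
    o,d=ray(c,px); return o+d*((z-o[2])/d[:,2])[:,None]
def tri(cs,pxs):
    A=np.zeros((3,3));b=np.zeros(3);L=[]
    for c,p in zip(cs,pxs):
        o,d=ray(c,[p]); M=np.eye(3)-np.outer(d[0],d[0]); A+=M;b+=M@o; L.append((o,d[0]))
    X=np.linalg.solve(A,b); return X,[np.linalg.norm(np.cross(X-o,d))*1000 for o,d in L]
def proj(c,X):
    X=np.atleast_2d(X); r,_=cv2.Rodrigues(c["R"]); return cv2.projectPoints(X.astype(float),r,c["t"],c["mtx"],np.array([float(c["k1"]),0,0,0]))[0].reshape(-1,2)
def crop(c,x0,y0,x1,y1,s,tag):
    im=c["pixels"][y0:y1,x0:x1,::-1]; cv2.imwrite(f"pics/{tag}.png",cv2.resize(im,None,fx=s,fy=s,interpolation=cv2.INTER_CUBIC))
def mask(c,lo,hi):
    hsv=cv2.cvtColor(np.ascontiguousarray(c["pixels"]),cv2.COLOR_RGB2HSV); return cv2.inRange(hsv,np.array(lo),np.array(hi))
def blobs(m,amin=30):
    n,l,st,ce=cv2.connectedComponentsWithStats(m)
    return [(i,st[i].tolist(),ce[i].round(2).tolist()) for i in range(1,n) if st[i][4]>=amin],l
E
python3 - <<'E'
from h import *
t=load("top0");s=load("scene0")
crop(t,340,220,480,300,5,"t_hook"); crop(t,170,195,330,315,5,"t_hold"); crop(s,320,160,460,290,4.5,"s_hold"); crop(s,170,220,330,345,5,"s_hook")
for n,c in (("top",t),("scene",s)):
    b,_=blobs(mask(c,(4,140,110),(14,255,255))); print(n,"orange",b)
E
```

```text
top orange [(42, [411, 249, 37, 17, 358], [429.42, 257.17]), (46, [244, 256, 22, 16, 38], [252.82, 262.05]), (51, [431, 309, 19, 36, 328], [439.99, 326.81])]
scene orange [(2, [240, 3, 7, 35, 51], [243.27, 20.12]), (3, [606, 46, 34, 98, 1011], [625.13, 98.38]), (8, [203, 185, 19, 25, 165], [211.51, 196.87]), (24, [198, 241, 33, 12, 223], [213.76, 246.09]), (33, [194, 285, 57, 54, 1837], [224.33, 309.97])]
```

View pics/t_hook.png

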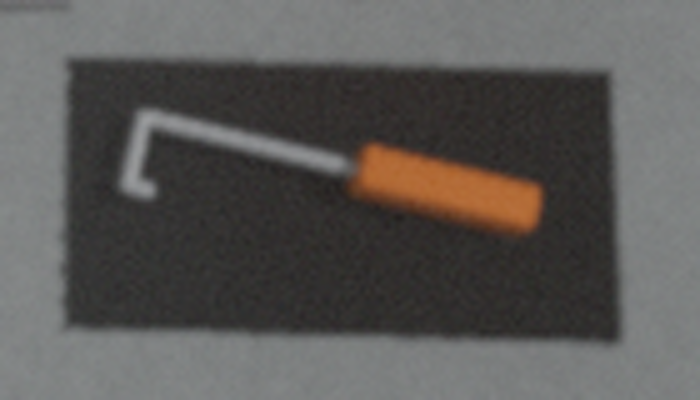

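View pics/t_hold.png

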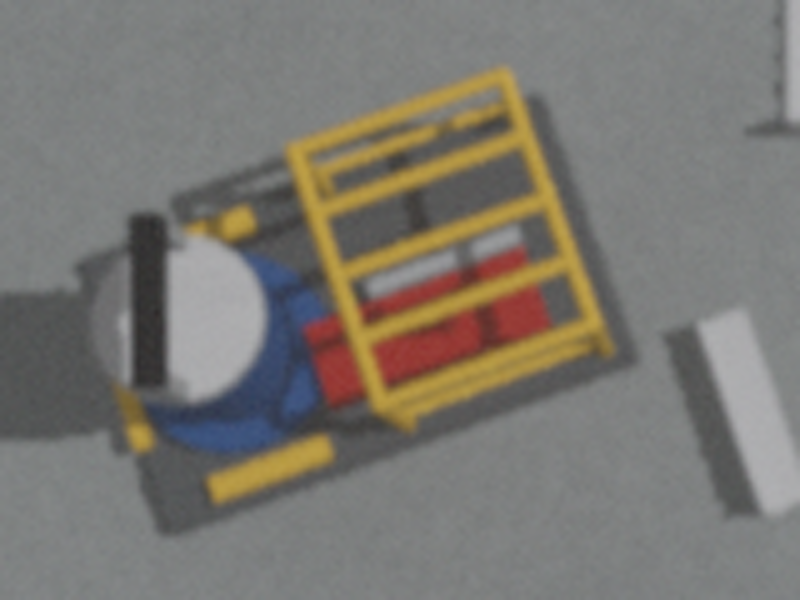

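View pics/s_hold.png

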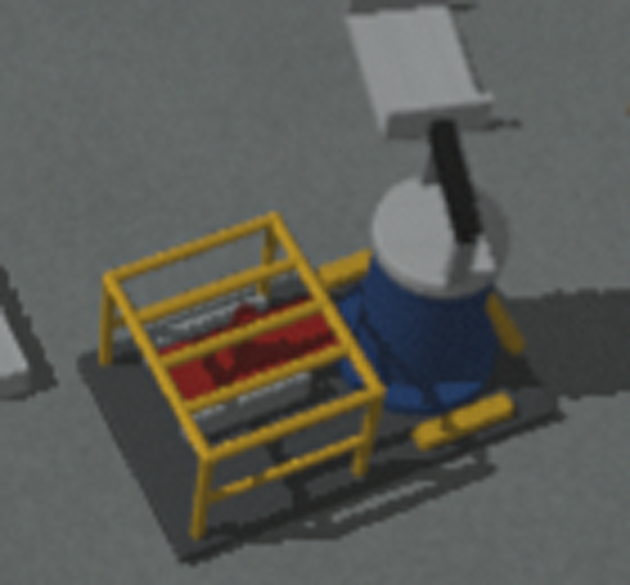

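View pics/s_hook.png

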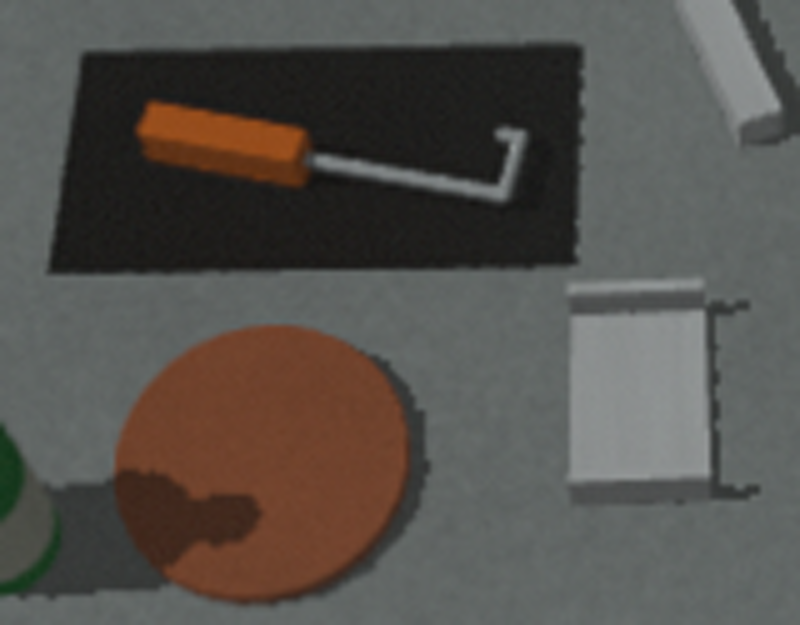

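The target hook is on the mat. Its handle is at top px (429,257), and the rod runs left to an arm at about (367,250) that bends toward the robot. The guard's open end faces the mat, with the red bolt and canister beyond it. Next I'll triangulate rough positions.

```bash
python3 - <<'E'
from h import *
np.set_printoptions(precision=4,suppress=True)
t=load("top0");s=load("scene0")
T=lambda x,y:(170+x/5,195+y/5); S=lambda x,y:(320+x/4.5,160+y/4.5)
TH=lambda x,y:(340+x/5,220+y/5); SH=lambda x,y:(170+x/5,220+y/5)
P={"open+x":(T(505,72),S(207,457)),"open-x":(T(598,330),S(108,277)),"in+x":(T(292,150),S(378,388)),"in-x":(T(382,405),S(273,217)),
"bar_a":(T(148,217),S(467,238)),"bar_b":(T(150,385),S(440,124)),
"rodcorner":(TH(146,115),SH(504,196)),"armend":(TH(128,188),SH(518,132)),"hfront":(TH(358,168),SH(308,158)),
}
R={}
for k,(a,b) in P.items():
    X,e=tri([t,s],[a,b]); R[k]=X; print(k,X,np.round(e,1))
# handle top quad corners, minAreaRect from orange mask in top, at z=.034
m=mask(t,(4,140,110),(14,255,255)); b,l=blobs(m)
for i,st,ce in b:
    print(ce,st,cv2.minAreaRect(np.argwhere(l==i)[:,::-1].astype(np.float32)), plane(t,[ce],.03))
# tile
for c,n in ((t,"top"),(s,"scene")):
    hsv=cv2.cvtColor(np.ascontiguousarray(c["pixels"]),cv2.COLOR_RGB2HSV)
    px=(412,185) if n=="top" else (235,300)
    print(n,hsv[px[1],px[0]])
    m=cv2.inRange(hsv,np.array((0,90,40)),np.array((14,200,200)))
    m=cv2.morphologyEx(m,cv2.MORPH_CLOSE,np.ones((3,3)))
    n_,l,st,ce=cv2.connectedComponentsWithStats(m); i=l[px[1],px[0]]
    cn=max(cv2.findContours((l==i).astype(np.uint8),cv2.RETR_EXTERNAL,cv2.CHAIN_APPROX_NONE)[0],key=len)
    W=plane(c,cn.reshape(-1,2)+0.0,.012)[:,:2].astype(np.float32)
    print(st[i],cv2.fitEllipse(W),cv2.minEnclosingCircle(W), tri)if 0 else print(st[i],cv2.fitEllipse(W))
# mat corners
print("mat",plane(t,[TH(68,60),TH(610,72),TH(618,340),TH(66,326)],.004),plane(s,[SH(82,53),SH(582,45),SH(576,264),SH(50,272)],.004))
print("hook rects", plane(t,[TH(368,145),TH(543,183),TH(530,236),TH(352,190)],.034))
E
```

```text
open+x [0.6119 0.0908 0.1001] [1.7 1.7]
open-x [0.4835 0.0612 0.0957] [1.8 1.8]
in+x [0.5863 0.1939 0.1015] [0.9 0.9]
in-x [0.461  0.1637 0.0989] [1.5 1.5]
bar_a [0.5453 0.2448 0.1757] [0.4 0.4]
bar_b [0.4712 0.2489 0.1803] [1.3 1.3]
rodcorner [ 0.5157 -0.1402  0.0168] [1.9 1.9]
armend [ 0.4793 -0.1267  0.0193] [0.4 0.4]
hfront [ 0.4749 -0.2416  0.0181] [2.2 2.2]
[429.42, 257.17] [411, 249, 37, 17, 358] ((429.4412536621094, 257.2353210449219), (36.865413665771484, 9.943960189819336), 14.03624439239502) [[ 0.4584 -0.2837  0.03  ]]
[252.82, 262.05] [244, 256, 22, 16, 38] ((254.02784729003906, 261.2123718261719), (7.446856498718262, 23.566574096679688), 50.52754211425781) [[0.5025 0.1535 0.03  ]]
[439.99, 326.81] [431, 309, 19, 36, 328] ((440.0606994628906, 326.71331787109375), (9.159096717834473, 36.05485916137695), 19.09349250793457) [[ 0.2882 -0.2784  0.03  ]]
top [ 10 132 147]
[ 385  164   57   55 2400] ((0.6399251818656921, -0.2762352228164673), (0.1448504626750946, 0.14612871408462524), 33.54010772705078)
scene [ 10 153 110]
[ 193  285   59   56 2577] ((0.643001139163971, -0.27715691924095154), (0.14710335433483124, 0.14931094646453857), 106.26197814941406)
mat [[ 0.5513 -0.1082  0.004 ]
 [ 0.5093 -0.3847  0.004 ]
 [ 0.3735 -0.3617  0.004 ]
 [ 0.4162 -0.0876  0.004 ]] [[ 0.3761 -0.3619  0.004 ]
 [ 0.4196 -0.0847  0.004 ]
 [ 0.5561 -0.106   0.004 ]
 [ 0.5136 -0.3824  0.004 ]]
hook rects [[ 0.4832 -0.2472  0.034 ]
 [ 0.4532 -0.3302  0.034 ]
 [ 0.428  -0.3188  0.034 ]
 [ 0.4619 -0.2354  0.034 ]]
```

```bash
python3 - <<'E'
from h import *
from plant import ctrl
from scipy.spatial.transform import Rotation as Ro
np.set_printoptions(precision=4,suppress=True)
s=ctrl.observe(); R=Ro.from_rotvec(s["eef_rot"]).as_matrix(); print(R)
print("jaw heading",np.degrees(np.arctan2(R[1,2],R[0,2])), "j1-j6",s["joint_pos"])
w=load("wrist0"); print("cam in tool", R.T@(-w["R"].T@w["t"]-s["position"]), "cam axes in tool (cols)\n",R.T@w["R"].T)
E
```

```text
[[-0.0005 -0.9709  0.2394]
 [-0.0012  0.2394  0.9709]
 [-1.      0.0002 -0.0012]]
jaw heading 76.14934225848864 j1-j6 [ 1.1227  0.1814  1.6077 -0.      1.3538 -0.2063]
cam in tool [-0.081   0.073  -0.0011] cam axes in tool (cols)
 [[-0.0006 -0.2863  0.9581]
 [-0.0012 -0.9581 -0.2863]
 [ 1.     -0.0013  0.0002]]
```

```bash
python3 -m handwheel '[[0.33,-0.27,0,0,0,-0.04],[0.66,-0.54,0,0,0,-0.08],[1,-0.8,0,0,0,-0.12]]'
python3 -m handwheel '[[0.33,-0.27,0,0,0,-0.04],[0.66,-0.54,0,0,0,-0.08],[1,-0.8,0,0,0,-0.12]]'
python3 -m handwheel '[[0.3,-0.5,0,0,0,-0.05],[0.6,-1,0,0,0,-0.1]]'
python3 -m handwheel '[[0.25,-0.5,0,0,0,-0.05],[0.5,-1,0,0,0,-0.1]]'
python3 -m handwheel '[[0.05,-0.5,0,0,0,-0.05],[0.1,-1,0,0,0,-0.1]]'
python3 -m handwheel '[[0,-0.5,-0.1,0,0,0],[0,-1,-0.2,0,0,0]]'
python3 -m handwheel '[[0,-0.5,-0.1,0,0,0],[0,-1,-0.2,0,0,0]]'
python3 -m handwheel '[[0,-0.5,-0.1,0,0,0],[0,-0.8,-0.2,0,0,0],[0,-0.8,-0.2,0,0,0],[0,-0.8,-0.2,0,0,0]]'
python3 - <<'E'
from h import *
from plant import ctrl
from scipy.spatial.transform import Rotation as Ro
c=snap("wrist","w1"); s=ctrl.observe(); R=Ro.from_rotvec(s["eef_rot"]).as_matrix()
print(s["time"],s["position"],np.degrees(np.arctan2(R[1,2],R[0,2])))
E
```

```text
time: 0.52
position: [0.2383, 0.4773, 0.3024]
eef_rot: [-0.74, 1.442, 0.74]
contact_force: [0.1, 0.2, 0.9]
grip_width: 0.0881
time: 0.9
position: [0.3385, 0.3972, 0.3025]
eef_rot: [-0.447, 1.524, 0.447]
contact_force: [0.3, 1.4, 0.1]
grip_width: 0.0879
time: 1.15
position: [0.3983, 0.2968, 0.3025]
eef_rot: [-0.201, 1.562, 0.201]
contact_force: [0.5, -0.6, -0.6]
grip_width: 0.0882
time: 1.4
position: [0.4481, 0.1966, 0.3026]
eef_rot: [0.046, 1.57, -0.046]
contact_force: [1.1, 0.5, 0.4]
grip_width: 0.0883
time: 1.65
position: [0.4576, 0.0966, 0.3025]
eef_rot: [0.292, 1.551, -0.293]
contact_force: [1.2, 0.6, 0.1]
grip_width: 0.0881
time: 1.9
position: [0.4574, -0.0033, 0.2825]
eef_rot: [0.288, 1.551, -0.288]
contact_force: [0.3, -1.0, 0.5]
grip_width: 0.088
time: 2.15
position: [0.4573, -0.1033, 0.2624]
eef_rot: [0.288, 1.551, -0.288]
contact_force: [-0.1, -0.4, 0.2]
grip_width: 0.088
time: 2.65
position: [0.4575, -0.1809, 0.2426]
eef_rot: [0.289, 1.552, -0.288]
contact_force: [-0.1, 0.3, -0.3]
grip_width: 0.0885
2.7 [ 0.45772216 -0.18070442  0.24290005] -21.00431307976087
```

View pics/w1.png

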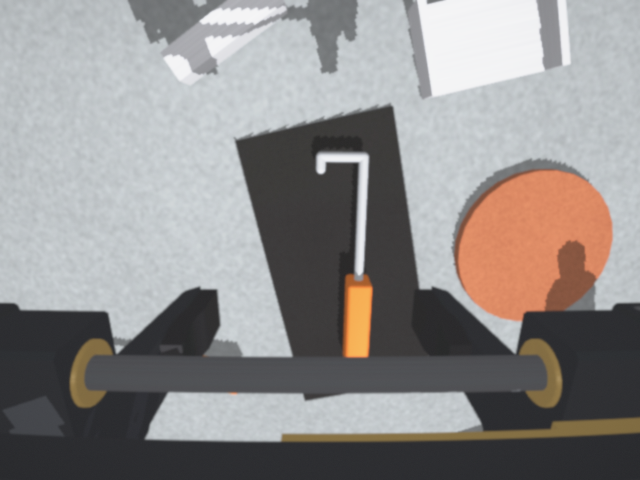

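The wrist view shows the hook with its rod corner at px (365,158), lip end at (321,170), handle front at (359,276) and the tile at (533,245). I'll measure from here, then move over the hook and take a second view.

```bash
python3 - <<'E'
from h import *
np.set_printoptions(precision=4,suppress=True)
c=load("w1"); t=load("top0");s=load("scene0")
g=cv2.cvtColor(c["pixels"],cv2.COLOR_RGB2GRAY).astype(int)
pts=[]
for y in range(175,270,5):
    r=g[y,335:395]; i=np.where(r>120)[0]+335; pts.append((i.mean(),y))
P=plane(c,pts,.019); d=P[0]-P[-1]
vx,vy,x0,y0=cv2.fitLine(P[:,:2].astype(np.float32),cv2.DIST_L2,0,.01,.01).ravel(); print("rod heading",np.degrees(np.arctan2(vy,vx)),P[0],P[-1])
r=g[205,335:395]; print(r.tolist())
X=plane(c,[(365,158),(321,170),(359,276)],.019); print("corner,lip,front",X)
m=mask(c,(4,140,110),(20,255,255)); m[:260]=0; m[360:]=0; m[:,:330]=0;m[:,390:]=0
print(cv2.boundingRect(cv2.findNonZero(m)))
print(plane(c,[(347,276),(371,277)],.034))
print("tri corner",tri([c,t,s],[(365,158),(369.2,243),(270.8,259.2)]))
E
crop=1; python3 -c "
from h import *
c=load('w1');crop(c,290,130,420,370,2.5,'w1c')"
```

```text
rod heading 68.52968 [ 0.5114 -0.1556  0.019 ] [ 0.4816 -0.231   0.019 ]
[61, 61, 61, 60, 60, 61, 60, 61, 61, 60, 59, 59, 59, 60, 58, 58, 54, 47, 44, 43, 51, 85, 135, 179, 206, 220, 229, 234, 235, 230, 214, 161, 101, 66, 61, 61, 60, 60, 60, 60, 60, 60, 62, 60, 60, 60, 60, 60, 60, 60, 60, 60, 60, 61, 61, 60, 61, 60, 60, 59]
corner,lip,front [[ 0.5175 -0.1429  0.019 ]
 [ 0.4796 -0.139   0.019 ]
 [ 0.4781 -0.2411  0.019 ]]
(343, 274, 30, 83)
[[ 0.4686 -0.231   0.034 ]
 [ 0.4879 -0.2395  0.034 ]]
tri corner (array([ 0.5165, -0.1411,  0.0181]), [np.float64(2.2291147247701195), np.float64(1.5472701482578564), np.float64(2.7598655407169206)])
```

```bash
python3 -m handwheel '[[0,-0.5,-0.3,0,0,0],[0,-1,-0.6,0,0,0],[0,-1,-0.6,0,0,0]]'
python3 -c "
from h import *
c=snap('wrist','w2')"
```

```text
time: 3.08
position: [0.457, -0.2823, 0.1807]
eef_rot: [0.291, 1.554, -0.288]
contact_force: [-0.1, 0.4, -0.0]
grip_width: 0.0879
```

View pics/w2.png

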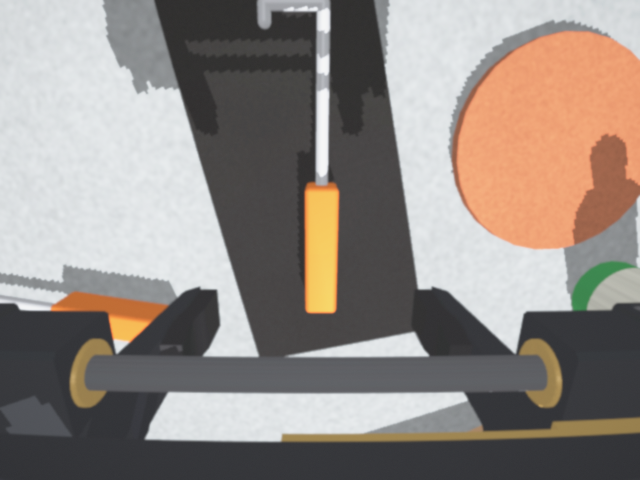

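View pics/w1c.png

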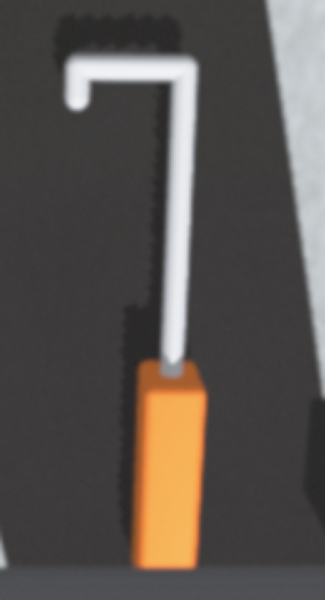

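```bash
python3 - <<'E'
from h import *
np.set_printoptions(precision=4,suppress=True)
a=load("w1");c=load("w2")
P=plane(c,[(306,190),(338,190),(336,312),(305,312)],.034); print(P,P.mean(0))
d=(P[0]+P[1]-P[2]-P[3])/2; print("len",np.linalg.norm(d),"heading",np.degrees(np.arctan2(d[1],d[0])))
print(tri([a,c],[(346,286),(306,190)]),tri([a,c],[(372,286),(338,190)]))
print("mat corner z", tri([a,c],[(365,158),(322.5,4)]))
Q=plane(c,[(323,20),(321.5,180)],.019); d=Q[0]-Q[1]; print("rod",Q,np.degrees(np.arctan2(d[1],d[0])))
E
```

```text
[[ 0.4666 -0.2419  0.034 ]
 [ 0.4857 -0.2493  0.034 ]
 [ 0.4546 -0.3299  0.034 ]
 [ 0.434  -0.322   0.034 ]] [ 0.4602 -0.2858  0.034 ]
len 0.08643461307857771 heading 68.38362589473884
(array([ 0.465 , -0.2428,  0.0265]), [np.float64(0.9562274255378613), np.float64(0.9562274255379066)]) (array([ 0.4859, -0.25  ,  0.0297]), [np.float64(0.16366185027834915), np.float64(0.16366185027817118)])
mat corner z (array([ 0.5167, -0.1427,  0.0208]), [np.float64(0.6348234075160484), np.float64(0.6348234075160761)])
rod [[ 0.5134 -0.1505  0.019 ]
 [ 0.4777 -0.2412  0.019 ]] 68.48693916355842
```

```bash
python3 -m handwheel '[[0.03,-0.04,-0.4,0,0,-0.003],[0.03,-0.04,-0.8,0,0,-0.003],[0.03,-0.04,-0.8,0,0,-0.003]]'
python3 -m handwheel '[[0,0,-0.15,0,0,0],[0,0,-0.28,0,0,0],[0,0,-0.28,0,0,0]]'
python3 -m handwheel '[[0,0,0,0,0,0],[0,0,0,0,0,0],[0,0,0,0,0,0],[0,0,0,0,0,0],[0,0,0,0,0,0]]' -1 40
```

```text
time: 3.5
position: [0.4598, -0.2826, 0.1013]
eef_rot: [0.297, 1.555, -0.292]
contact_force: [0.5, 0.1, -0.2]
grip_width: 0.0879
time: 3.88
position: [0.4604, -0.2853, 0.0743]
eef_rot: [0.296, 1.551, -0.295]
contact_force: [-0.2, 0.1, 0.3]
grip_width: 0.0883
time: 4.5
position: [0.4607, -0.2857, 0.0748]
eef_rot: [0.296, 1.55, -0.296]
contact_force: [-0.2, 0.4, 0.1]
grip_width: 0.0405
```

```bash
python3 -m handwheel '[[0,0,0,0,0,0],[0,0,0,0,0,0],[0,0,0,0,0,0]]' -1 40
python3 -m handwheel '[[0,0,0,0,0,0],[0,0,0.1,0,0,0],[0,0,0.3,0,0,0],[0,0,0.3,0,0,0]]' -1 40
```

```text
time: 4.88
position: [0.4606, -0.2857, 0.0747]
eef_rot: [0.296, 1.551, -0.296]
contact_force: [-1.1, -0.7, -0.3]
grip_width: 0.0216
time: 5.38
position: [0.4617, -0.2866, 0.1065]
eef_rot: [0.294, 1.547, -0.297]
contact_force: [-0.1, -0.6, -2.0]
grip_width: 0.0221
```

```bash
python3 -m handwheel '[[0,0,0.3,0,0,0],[0.1,0.1,0.7,0,0,0.03],[0.3,0.4,0.7,0,0,0.06],[0.5,0.7,0.7,0,0,0.09]]'
python3 -m handwheel '[[0.3,0.3,0,0,0,0.03],[0.6,0.6,0,0,0,0.06],[0.9,0.8,0,0,0,0.08],[1,1,0,0,0,0.1],[1,1,0,0,0,0.1]]'
python3 - <<'E'
from h import *
from plant import ctrl
from scipy.spatial.transform import Rotation as Ro
c=snap("wrist","w3"); s=ctrl.observe(); R=Ro.from_rotvec(s["eef_rot"]).as_matrix()
print(s["time"],s["position"],np.degrees(np.arctan2(R[1,2],R[0,2])))
E
```

```text
time: 5.88
position: [0.5112, -0.2153, 0.175]
eef_rot: [0.072, 1.569, -0.073]
contact_force: [0.4, -0.6, -1.6]
grip_width: 0.0218
time: 6.5
position: [0.6103, -0.1142, 0.1739]
eef_rot: [-0.174, 1.565, 0.175]
contact_force: [0.0, 0.4, -1.3]
grip_width: 0.0218
6.55 [ 0.60988829 -0.11515586  0.17396052] 12.648265156629401
```

View pics/w3.png

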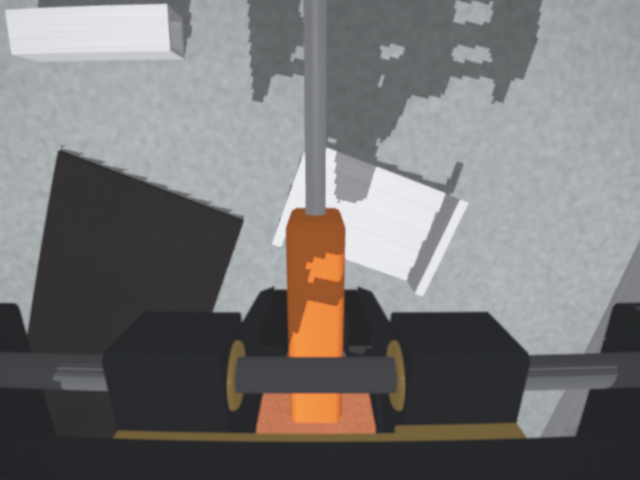

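```bash
python3 - <<'E'
from h import *
np.set_printoptions(precision=4,suppress=True)
t=snap("top","t3");s=snap("scene","s3")
O=np.array([.5317,.1444]);a=np.radians(13.2);ex=np.array([np.cos(a),np.sin(a)]);ey=np.array([-ex[1],ex[0]])
W=lambda x,y,z:np.r_[O+x*ex+y*ey,z]
pts={"postbase":W(-.025,-.0,.033),"posttop":W(-.025,0,.078),"ro1":W(-.064,-.066,.104),"ro2":W(.064,-.066,.104),"ri1":W(-.064,.031,.104),"ri2":W(.064,.031,.104),
"b1":W(-.075,-.085,.012),"b2":W(.075,-.085,.012),"b3":W(.075,.165,.012),"b4":W(-.075,.165,.012)}
for n,c,(x0,y0,x1,y1,k) in (("t3",t,(170,190,350,310,4.4)),("s3",s,(310,170,460,300,5))):
    im=cv2.resize(c["pixels"][y0:y1,x0:x1,::-1],None,fx=k,fy=k,interpolation=cv2.INTER_CUBIC)
    for q,X in pts.items():
        p=proj(c,X)[0]; u=(int((p[0]-x0+.5)*k),int((p[1]-y0+.5)*k)); cv2.circle(im,u,3,(0,255,0) if 'post' not in q else (255,255,0),1); 
        if 'post' in q: print(n,q,p,u)
    cv2.imwrite(f"pics/{n}c.png",im)
E
```

```text
t3 postbase [258.4063 259.2025] (391, 306)
t3 posttop [255.8591 256.3516] (379, 294)
s3 postbase [372.7779 237.9024] (316, 342)
s3 posttop [374.1248 228.6254] (323, 295)
```

View pics/t3c.png

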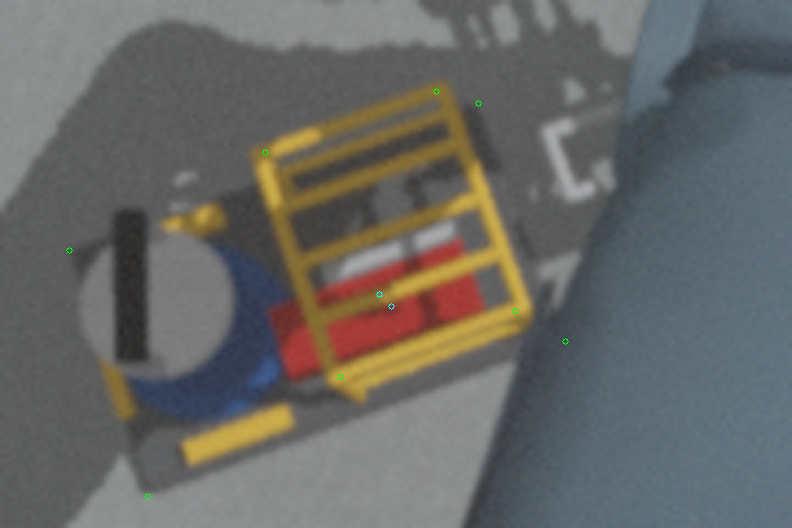

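View pics/s3c.png

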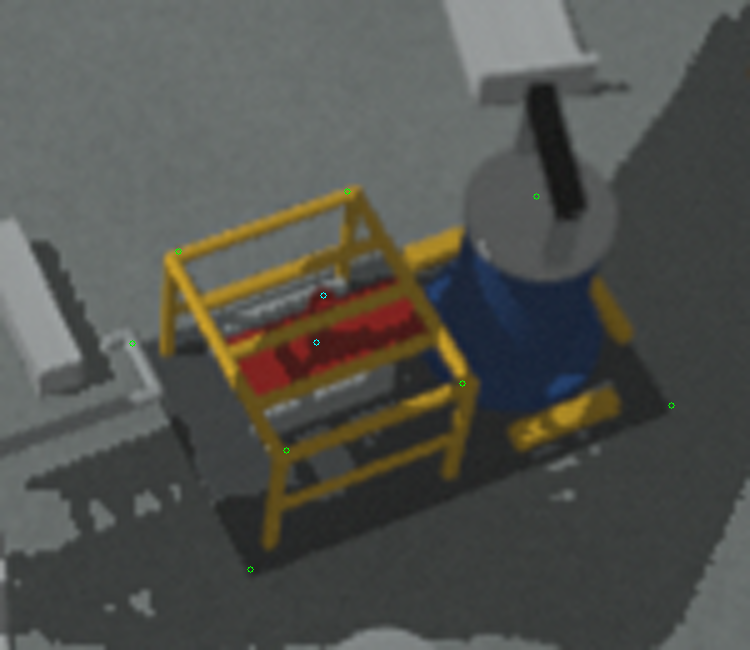

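The hook is held straight, with the rod vertical at px x=316 in the wrist view. In the scene crop the red post's top is at (322,295), which matches the prediction for a bolt value near 0. Now I'll locate the hook's arm in the same two views.

```bash
python3 - <<'E'
from h import *
np.set_printoptions(precision=4,suppress=True)
t=load("t3");s=load("s3")
T=lambda x,y:(170+x/4.4-.5,190+y/4.4-.5);S=lambda x,y:(310+x/5-.5,170+y/5-.5)
O=np.array([.5317,.1444]);a=np.radians(13.2);ex=np.array([np.cos(a),np.sin(a)]);ey=np.array([-ex[1],ex[0]])
H=lambda X:np.r_[(X[:2]-O)@ex,(X[:2]-O)@ey,X[2]]*1000
for n,p,q in (("corner",T(550,131),S(153,394)),("lipcorner",T(579,195),S(126,338)),("post top",T(379,294),S(322,295))):
    X,e=tri([t,s],[p,q]); print(n,X,H(X),np.round(e,1))
h=np.radians(102.65); print("expect corner",H(np.r_[.6099+.155*np.cos(h),-.1152+.155*np.sin(h),.118]), "TCP",H(np.r_[.6099,-.1152,.174]))
E
```

```text
corner [0.5754 0.0352 0.1195] [  17.5886 -116.2598  119.5296] [0.6 0.6]
lipcorner [0.5398 0.0263 0.1175] [ -19.1184 -116.8416  117.5332] [1.6 1.6]
post top [0.5073 0.1386 0.0787] [-25.0691  -0.0832  78.6597] [0.5 0.5]
expect corner [  18.3419 -115.6053  118.    ] TCP [  16.854  -270.5981  174.    ]
```

```bash
python3 -m handwheel '[[0.08,0.02,-0.2,0,0,0.003],[0.17,0.04,-0.4,0,0,0.003],[0.175,0.041,-0.58,0,0,0.003],[0.175,0.041,-0.58,0,0,0.003]]'
python3 - <<'E'
from h import *
from plant import ctrl
from scipy.spatial.transform import Rotation as Ro
s0=ctrl.observe(); R=Ro.from_rotvec(s0["eef_rot"]).as_matrix()
O=np.array([.5317,.1444]);a=np.radians(13.2);ex=np.array([np.cos(a),np.sin(a)]);ey=np.array([-ex[1],ex[0]])
d=s0["position"][:2]-O; h=np.degrees(np.arctan2(R[1,2],R[0,2])); print("TCP holder",d@ex*1e3,d@ey*1e3,s0["position"][2],"heading",h)
s=snap("scene","s4");crop(s,270,160,440,290,4.5,"s4c")
E
```

```text
time: 7.15
position: [0.6264, -0.1119, 0.1148]
eef_rot: [-0.178, 1.567, 0.181]
contact_force: [-0.2, -0.1, -1.8]
grip_width: 0.0219
TCP holder 33.69576269177494 -271.11883883204393 0.11475246299530156 heading 13.083239464103595
```

View pics/s4c.png

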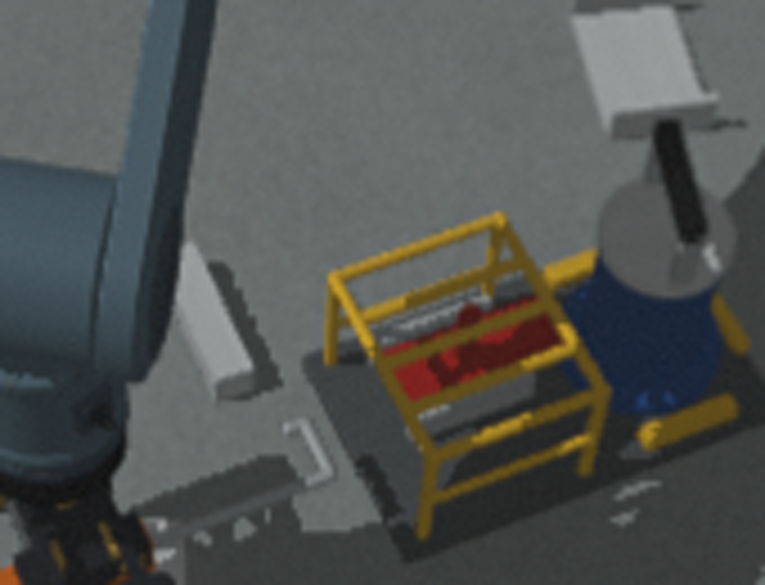

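The hook stands in front of the open end, with its arm at crop (285–330, 425–480), lined up right of the post. Entering now.

```bash
python3 -m handwheel '[[-0.045,0.19,0,0,0,0],[-0.09,0.38,0,0,0,0],[-0.13,0.56,0,0,0,0],[-0.171,0.73,0,0,0,0],[-0.171,0.73,0,0,0,0]]'
python3 - <<'E'
from h import *
s=snap("scene","s5");crop(s,270,160,440,290,4.5,"s5c")
E
```

```text
time: 7.82
position: [0.6106, -0.0367, 0.1168]
eef_rot: [-0.182, 1.563, 0.182]
contact_force: [0.4, 0.2, -1.5]
grip_width: 0.0218
```

View pics/s5c.png

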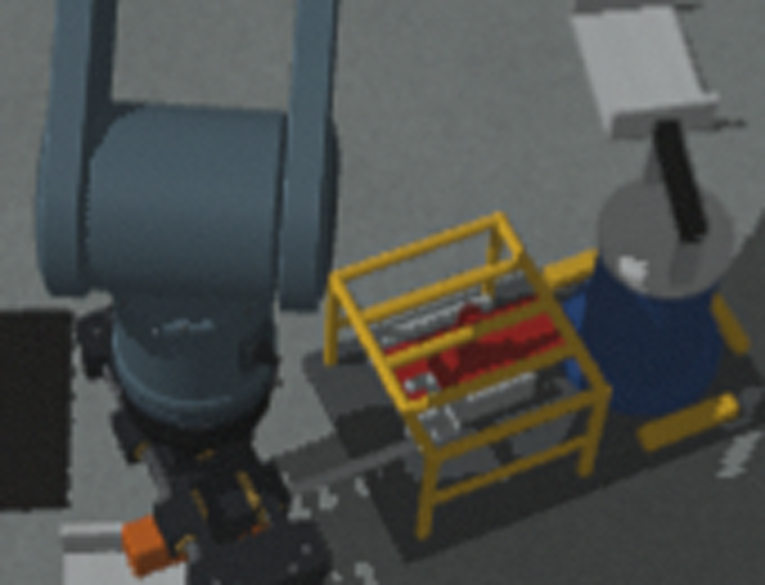

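```bash
python3 -m handwheel '[[-0.04,0.17,0,0,0,0],[-0.08,0.34,0,0,0,0],[-0.12,0.51,0,0,0,0],[-0.155,0.66,0,0,0,0],[-0.155,0.66,0,0,0,0]]'
python3 - <<'E'
from h import *
s=snap("scene","s6");crop(s,340,190,430,280,7,"s6c"); t=snap("top","t6"); crop(t,200,190,320,290,5,"t6c")
E
```

```text
time: 8.5
position: [0.5952, 0.0289, 0.1167]
eef_rot: [-0.182, 1.563, 0.182]
contact_force: [-0.2, -0.2, -2.3]
grip_width: 0.0218
```

View pics/s6c.png

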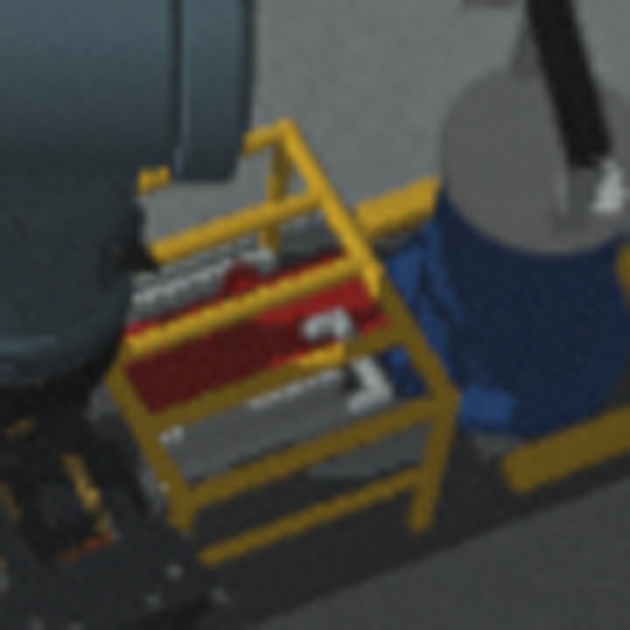

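View pics/t6c.png

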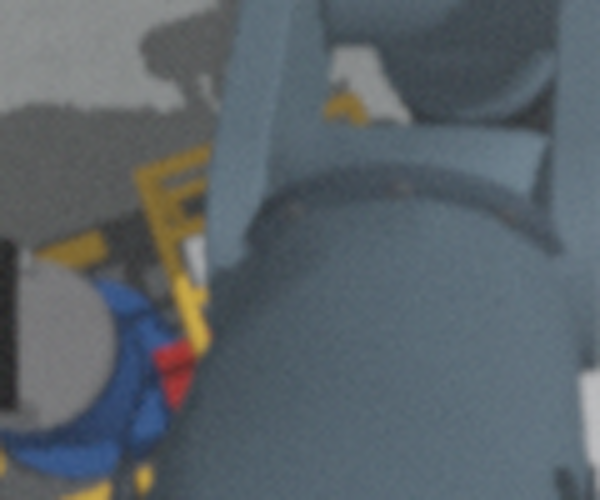

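The arm is beyond the post: the lip is at crop (308–345, 320) and the post top at (242,280). Now I'll shift sideways.

```bash
python3 -m handwheel '[[-0.1,-0.023,0,0,0,0],[-0.2,-0.047,0,0,0,0],[-0.3,-0.07,0,0,0,0],[-0.41,-0.096,0,0,0,0],[-0.41,-0.096,0,0,0,0]]'
python3 - <<'E'
from h import *
s=snap("scene","s7");crop(s,340,190,430,280,7,"s7c")
E
```

```text
time: 9.22
position: [0.5536, 0.0176, 0.1167]
eef_rot: [-0.18, 1.564, 0.18]
contact_force: [0.8, 0.2, -1.0]
grip_width: 0.0212
```

View pics/s7c.png

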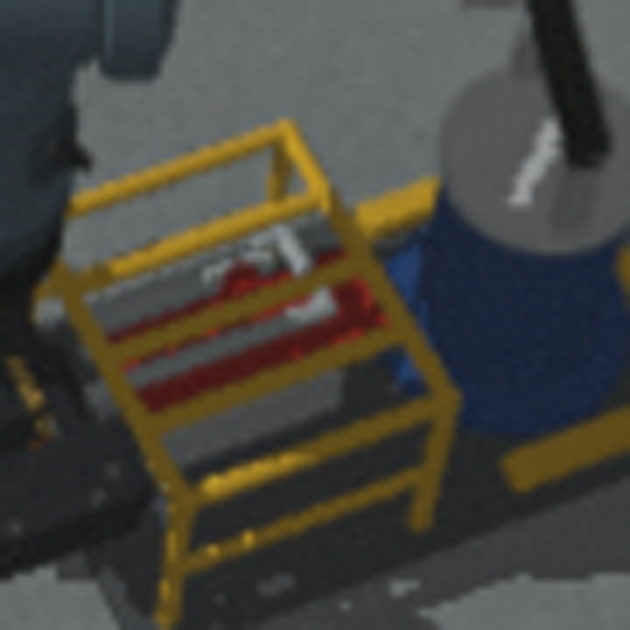

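The arm now lies behind the post with the rod to its right. Pulling, slowly, along the holder's −y.

```bash
python3 -m handwheel '[[0.023,-0.097,0,0,0,0],[0.046,-0.195,0,0,0,0],[0.069,-0.292,0,0,0,0],[0.091,-0.39,0,0,0,0],[0.114,-0.487,0,0,0,0]]'
python3 -m handwheel '[[0.005,-0.019,0,0,0,0],[0.009,-0.039,0,0,0,0],[0.014,-0.058,0,0,0,0],[0.016,-0.068,0,0,0,0],[0.016,-0.068,0,0,0,0]]'
python3 - <<'E'
from h import *
s=snap("scene","s8");crop(s,340,190,430,280,7,"s8c")
E
```

```text
time: 9.9
position: [0.5661, -0.0315, 0.1166]
eef_rot: [-0.18, 1.563, 0.18]
contact_force: [-0.5, 3.1, -2.4]
grip_width: 0.0218
time: 10.52
position: [0.5676, -0.0377, 0.1168]
eef_rot: [-0.18, 1.563, 0.18]
contact_force: [0.3, 2.8, -1.5]
grip_width: 0.0218
```

View pics/s8c.png

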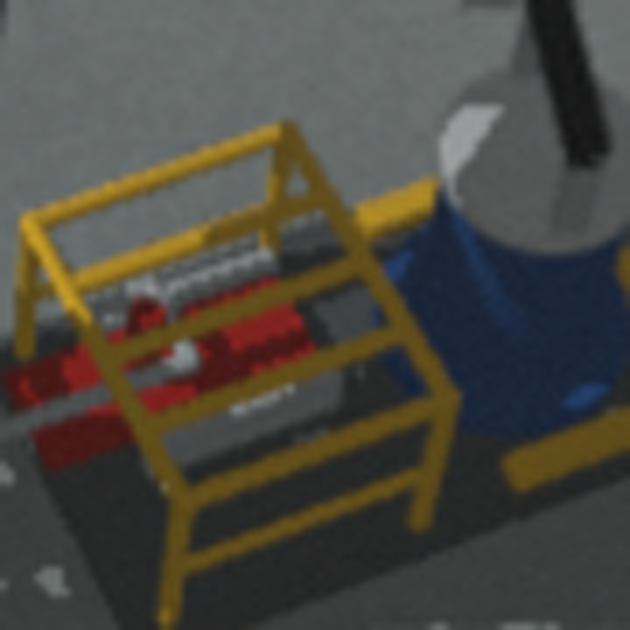

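The bolt is moving with the hook, at about 3 N. I'll continue in small steps to the stop.

```bash
python3 -m handwheel '[[0.0035,-0.015,0,0,0,0],[0.0035,-0.015,0,0,0,0]]' | grep -E "pos|force"
python3 -m handwheel '[[0.0035,-0.015,0,0,0,0],[0.0035,-0.015,0,0,0,0]]'| grep -E "pos|force"
python3 -m handwheel '[[0.0035,-0.015,0,0,0,0],[0.0035,-0.015,0,0,0,0]]'| grep -E "pos|force"
```

```text
position: [0.568, -0.0393, 0.1167]
contact_force: [-0.1, 1.8, -2.1]
position: [0.5683, -0.0409, 0.1167]
contact_force: [0.4, 1.9, -1.6]
position: [0.5687, -0.0424, 0.1167]
contact_force: [-0.2, 2.7, -1.2]
```

```bash
python3 -m handwheel '[[0.0035,-0.015,0,0,0,0],[0.0035,-0.015,0,0,0,0]]' | grep -E "pos|force"
python3 -m handwheel '[[0.0035,-0.015,0,0,0,0],[0.0035,-0.015,0,0,0,0]]'| grep -E "pos|force"
python3 - <<'E'
from h import *
s=snap("scene","s9");crop(s,340,190,430,280,7,"s9c")
np.set_printoptions(precision=4,suppress=True)
E
```

```text
position: [0.5687, -0.0433, 0.1165]
contact_force: [0.8, 4.4, -0.7]
position: [0.5685, -0.0438, 0.1161]
contact_force: [-0.6, 9.2, -1.0]
```

View pics/s9c.png

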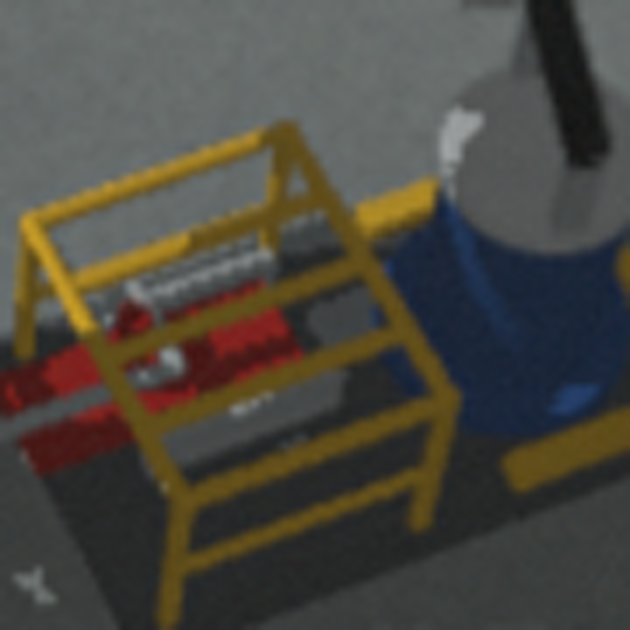

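The force rises to 9 N while the TCP barely moves, so this looks like the hard stop. One more firm step to confirm, then back off.

```bash
python3 -m handwheel '[[0.0035,-0.015,0,0,0,0],[0.0035,-0.015,0,0,0,0],[0.0035,-0.015,0,0,0,0]]' | grep -E "pos|force"
python3 -m handwheel '[[-0.009,0.04,0,0,0,0],[-0.027,0.117,0,0,0,0],[-0.055,0.234,0,0,0,0],[-0.062,0.263,0,0,0,0],[-0.062,0.263,0,0,0,0]]' | grep -E "pos|force"
python3 - <<'E'
from h import *
s=snap("scene","s10");crop(s,340,190,430,280,7,"s10c")
E
```

```text
position: [0.5683, -0.0442, 0.1157]
contact_force: [-2.2, 13.1, -1.5]
position: [0.5635, -0.0202, 0.1168]
contact_force: [-0.7, 0.3, -0.6]
```

View pics/s10c.png

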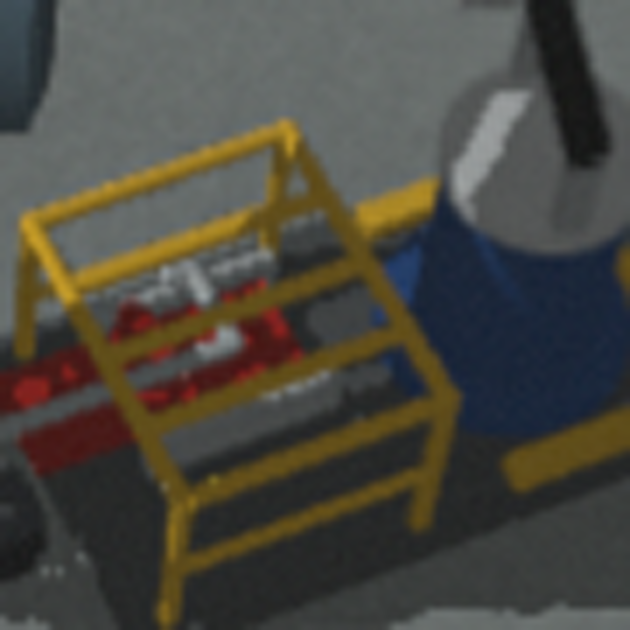

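The hook is free of the post: the post top is now at crop (133,318) and the arm about 25 mm beyond it. I'll shift to +x and withdraw.

```bash
python3 -m handwheel '[[0.1,0.023,0,0,0,0],[0.2,0.047,0,0,0,0],[0.3,0.07,0,0,0,0],[0.41,0.096,0,0,0,0],[0.41,0.096,0,0,0,0]]' | grep -E "pos|force"
python3 -m handwheel '[[0.057,-0.24,0,0,0,0],[0.114,-0.48,0,0,0,0],[0.17,-0.72,0,0,0,0],[0.22,-0.95,0,0,0,0]]' | grep -E "pos|force"
python3 -m handwheel '[[0.02,-0.1,0,0,0,0],[0.04,-0.2,0.1,0,0,0],[0.04,-0.2,0.4,0,0,0],[0.04,-0.2,0.6,0,0,0]]' | grep -E "pos|force"
python3 - <<'E'
from h import *
np.set_printoptions(precision=4,suppress=True)
s=snap("scene","s11");crop(s,340,190,430,280,7,"s11c")
t=snap("top","t11");crop(t,200,190,340,310,5,"t11c")
E
```

```text
position: [0.6054, -0.0106, 0.1167]
contact_force: [0.7, 0.3, -1.7]
position: [0.6268, -0.1083, 0.1168]
contact_force: [-0.1, -0.2, -1.5]
position: [0.631, -0.1258, 0.1788]
contact_force: [0.1, -0.4, -0.5]
```

View pics/s11c.png

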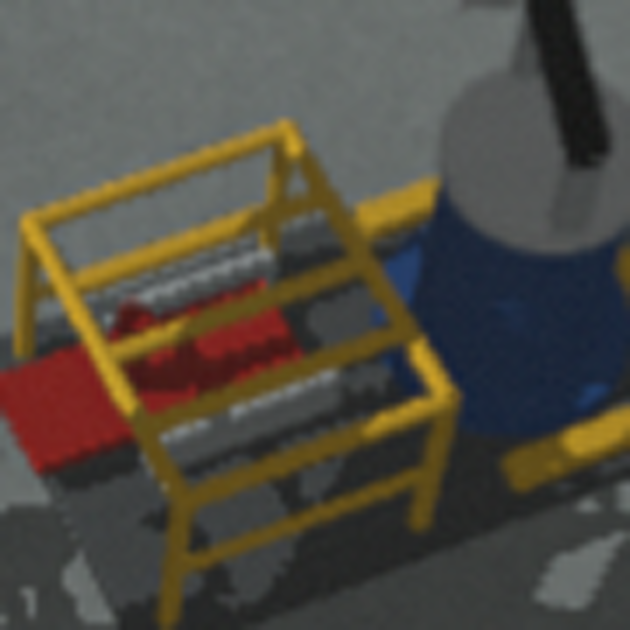

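View pics/t11c.png

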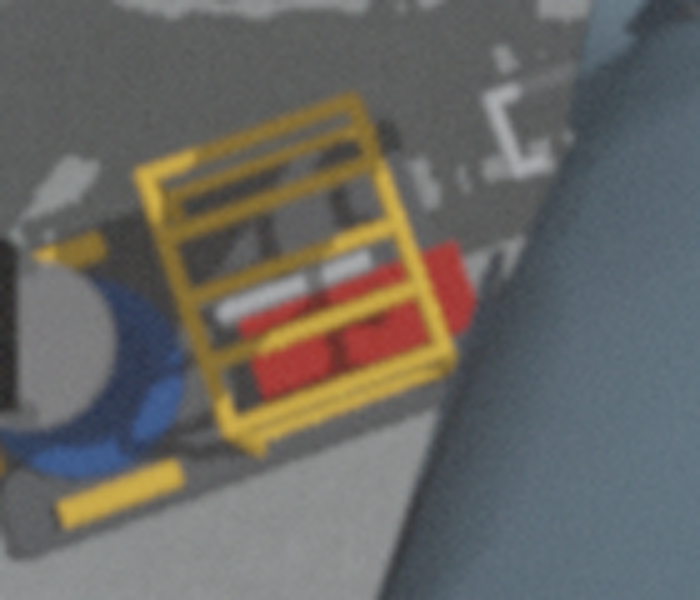

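```bash
python3 - <<'E'
from h import *
np.set_printoptions(precision=4,suppress=True)
O=np.array([.5317,.1444]);a=np.radians(13.2);ex=np.array([np.cos(a),np.sin(a)]);ey=np.array([-ex[1],ex[0]])
H=lambda X:np.c_[(X[:,:2]-O)@ex,(X[:,:2]-O)@ey]*1000
s=load("s11")
print("post top before/after",H(plane(s,[(340+240/7,190+272/7),(340+132/7,190+306/7)],.078)))
t0=load("t3");t=load("t11")
print("inner/outer bolt ends, z=.033 before (t3) tongue corner", H(plane(t0,[(170+487/4.4,190+300/4.4)],.033)),"after outer corners",H(plane(t,[(200+458/5,190+245/5),(200+240/5,190+325/5),(200+262/5,190+398/5)],.033)), "tongue before", H(plane(t0,[(170+272/4.4,190+312/4.4),(170+295/4.4,190+380/4.4)],.033)))
E
```

```text
post top before/after [[-24.1867   0.0657]
 [-26.3666 -43.1985]]
inner/outer bolt ends, z=.033 before (t3) tongue corner [[-41.9674 -52.5468]] after outer corners [[ -5.8389 -94.2761]
 [ -5.9561  20.8035]
 [-44.3025  22.2249]] tongue before [[ -5.9298  63.0466]
 [-46.8813  62.9182]]
```

The post moved about 43–45 mm and the force rose at a stop, so the bolt is fully drawn. Now the hook goes back to the mat at its original place.

```bash
python3 -m handwheel '[[-0.25,-0.25,0,0,0,-0.03],[-0.5,-0.5,0,0,0,-0.06],[-0.75,-0.7,0,0,0,-0.08],[-1,-0.9,0,0,0,-0.1]]' | grep -E "pos|force"
python3 -m handwheel '[[-0.25,-0.25,0,0,0,-0.04],[-0.5,-0.5,0,0,0,-0.08],[-0.7,-0.7,-0.3,0,0,-0.093],[-0.7,-0.7,-0.6,0,0,-0.093],[-0.7,-0.7,-0.6,0,0,-0.093]]' | grep -E "pos|force"
cat > st.py <<'E'
from h import *
from plant import ctrl
from scipy.spatial.transform import Rotation as Ro
s=ctrl.observe(); R=Ro.from_rotvec(s["eef_rot"]).as_matrix()
print("t",round(s["time"],2),"pos",np.round(s["position"],4),"jaw",round(np.degrees(np.arctan2(R[1,2],R[0,2])),2),"down",np.round(R[:,0],3),"F",np.round(s["contact_force"],1),"w",s["grip_width"])
E
python3 st.py
python3 -c "
from h import *
snap('wrist','w12');c=snap('scene','s12');crop(c,150,200,330,340,4.4,'s12c')"
```

```text
position: [0.5293, -0.2158, 0.176]
contact_force: [-0.5, -0.7, -0.8]
position: [0.4587, -0.2842, 0.1141]
contact_force: [-1.1, 0.6, -1.4]
t 15.78 pos [ 0.4587 -0.2842  0.1141] jaw -21.61 down [-0.004  0.004 -1.   ] F [-1.1  0.6 -1.4] w 0.021621942582750617
```

View pics/w12.png

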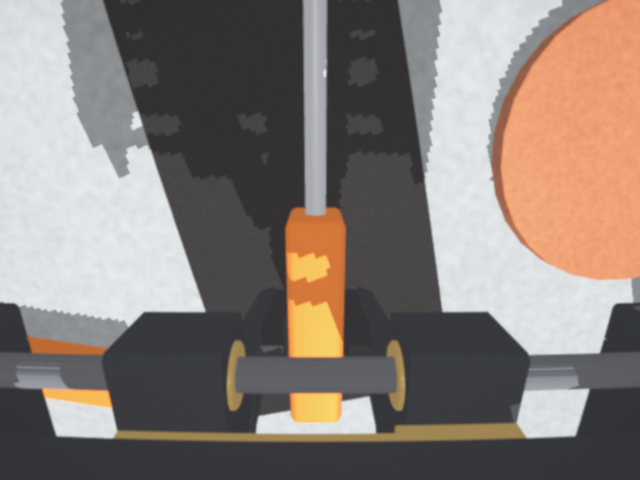

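View pics/s12c.png

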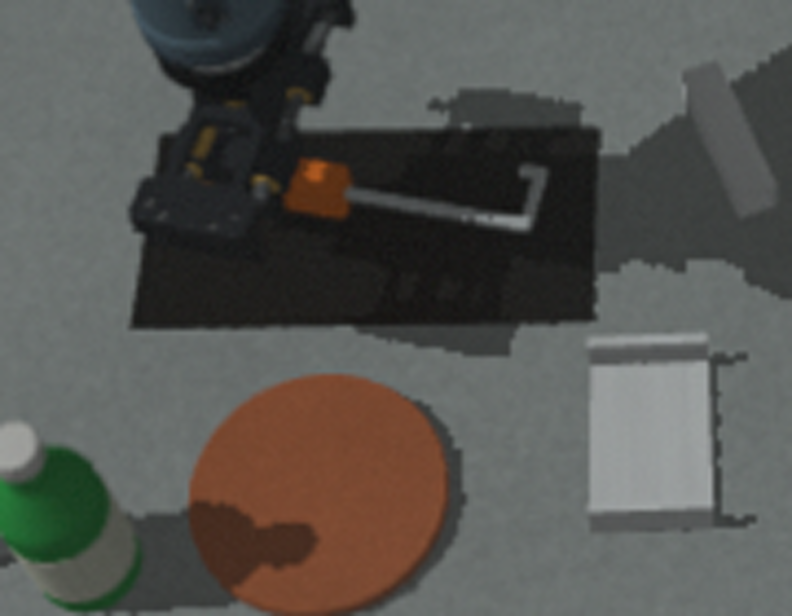

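The hook is above its starting place, wholly over the mat. Lowering, then releasing.

```bash
python3 -m handwheel '[[0.015,-0.01,-0.15,0,0,0],[0.015,-0.01,-0.28,0,0,0],[0.015,-0.01,-0.34,0,0,0],[0.015,-0.01,-0.37,0,0,0],[0.015,-0.01,-0.37,0,0,0]]' | grep -E "pos|force"
python3 -m handwheel '[[0,0,-0.01,0,0,0],[0,0,-0.02,0,0,0],[0,0,-0.025,0,0,0],[0,0,-0.025,0,0,0]]' | grep -E "pos|force"
```

```text
position: [0.462, -0.2868, 0.0796]
contact_force: [-0.2, 0.7, -1.2]
position: [0.4619, -0.2868, 0.0772]
contact_force: [0.9, -0.1, -2.4]
```

```bash
python3 -m handwheel '[[0,0,-0.01,0,0,0],[0,0,-0.01,0,0,0]]' | grep -E "pos|force"
python3 -m handwheel '[[0,0,-0.01,0,0,0],[0,0,-0.01,0,0,0]]' | grep -E "pos|force"
```

```text
position: [0.4619, -0.2868, 0.0761]
contact_force: [0.0, 1.9, -1.4]
position: [0.4619, -0.2868, 0.0751]
contact_force: [0.1, 0.5, -1.6]
```

```bash
python3 -m handwheel '[[0,0,-0.008,0,0,0],[0,0,-0.008,0,0,0]]' | grep -E "pos|force"
python3 -m handwheel '[[0,0,-0.008,0,0,0],[0,0,-0.008,0,0,0]]' | grep -E "pos|force"
```

```text
position: [0.462, -0.2869, 0.0747]
contact_force: [-1.1, 1.3, 2.4]
position: [0.4621, -0.2869, 0.0747]
contact_force: [-4.6, 3.1, 10.9]
```

It is on the mat. Relieving the force, then opening.

```bash
python3 -m handwheel '[[0,0,0.01,0,0,0],[0,0,0.01,0,0,0]]' | grep -E "pos|force"
python3 -m handwheel '[[0,0,0,0,0,0],[0,0,0,0,0,0],[0,0,0,0,0,0],[0,0,0,0,0,0],[0,0,0,0,0,0]]' 1 | grep -E "pos|force|wid"
python3 -m handwheel '[[0,0,0,0,0,0],[0,0,0,0,0,0],[0,0,0,0,0,0],[0,0,0,0,0,0]]' 1 | grep -E "pos|force|wid"
```

```text
position: [0.462, -0.2869, 0.0747]
contact_force: [0.1, 0.4, 2.0]
position: [0.462, -0.2868, 0.0746]
contact_force: [0.2, 0.3, -0.6]
grip_width: 0.069
position: [0.462, -0.2868, 0.0746]
contact_force: [0.1, 0.9, -0.8]
grip_width: 0.0884
```

```bash
python3 -m handwheel '[[0,0,0.2,0,0,0],[0,0,0.5,0,0,0],[0,0,1,0,0,0]]' | grep -E "pos|force|wid"
python3 -m handwheel '[[0,0,0.4,0,0,0],[0,0,0.8,0,0,0],[0,0,0.8,0,0,0]]' | grep -E "pos|force|wid"
python3 -c "
from h import *
snap('wrist','w13');c=snap('scene','s13');crop(c,150,200,330,340,4.4,'s13c')"; python3 st.py
```

```text
position: [0.461, -0.286, 0.174]
contact_force: [1.5, -1.3, 0.1]
grip_width: 0.0878
position: [0.4634, -0.288, 0.2585]
contact_force: [1.0, -1.0, -0.7]
grip_width: 0.0878
t 20.23 pos [ 0.4619 -0.2867  0.2545] jaw -21.59 down [ 0. -0. -1.] F [ 0.3  0.2 -0. ] w 0.087794883679612
```

View pics/w13.png

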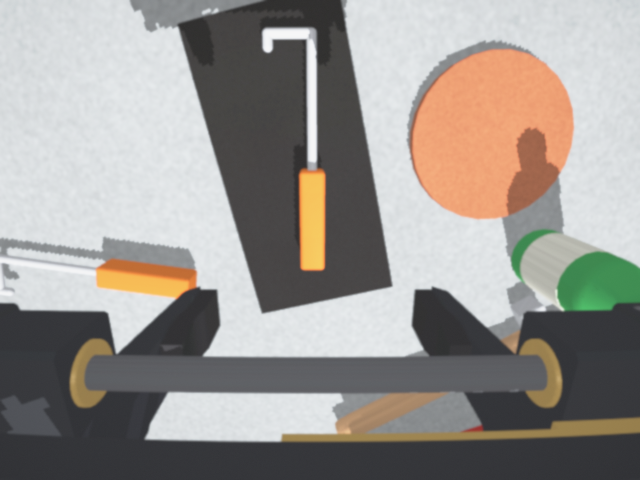

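View pics/s13c.png

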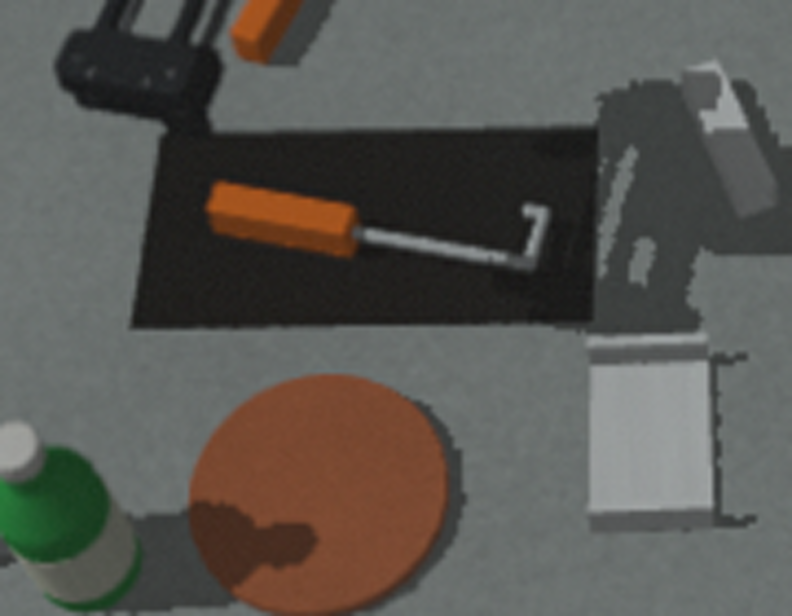

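The hook lies flat on the mat, released: handle at wrist px (312,220), rod up to (312,35). Nothing else has moved. Next is the canister: I'll move above it, turning the jaws square to the bar.

```bash
python3 -m handwheel '[[0.02,0.4,0.25,0,0,-0.03],[0.05,0.9,0.5,0,0,-0.07]]' | grep -E "pos"
python3 -m handwheel '[[0.05,0.45,0.25,0,0,-0.035],[0.1,0.9,0.25,0,0,-0.07]]' | grep -E "pos"
python3 -m handwheel '[[0.05,0.45,0,0,0,-0.035],[0.1,0.9,0,0,0,-0.07]]' | grep -E "pos"
python3 -m handwheel '[[0.05,0.45,0,0,0,-0.035],[0.1,0.9,0,0,0,-0.07]]' | grep -E "pos"
python3 -m handwheel '[[0.05,0.45,0,0,0,-0.035],[0.1,0.9,0,0,0,-0.07]]' | grep -E "pos"
python3 -m handwheel '[[0,0.3,0,0,0,-0.025],[0,0.6,0,0,0,-0.047],[0,0.6,0,0,0,-0.047],[0,0.6,0,0,0,-0.047]]' | grep -E "pos"
python3 -c "
from h import *
snap('wrist','w14')"; python3 st.py
```

```text
position: [0.466, -0.196, 0.3028]
position: [0.4772, -0.1056, 0.33]
position: [0.4863, -0.0152, 0.3277]
position: [0.4963, 0.0747, 0.3275]
position: [0.5063, 0.1646, 0.3274]
position: [0.5066, 0.2226, 0.3282]
t 22.02 pos [0.5068 0.2224 0.3286] jaw -93.04 down [-0.002 -0.001 -1.   ] F [ 0.4  0.1 -0.3] w 0.08806076379431464
```

View pics/w14.png

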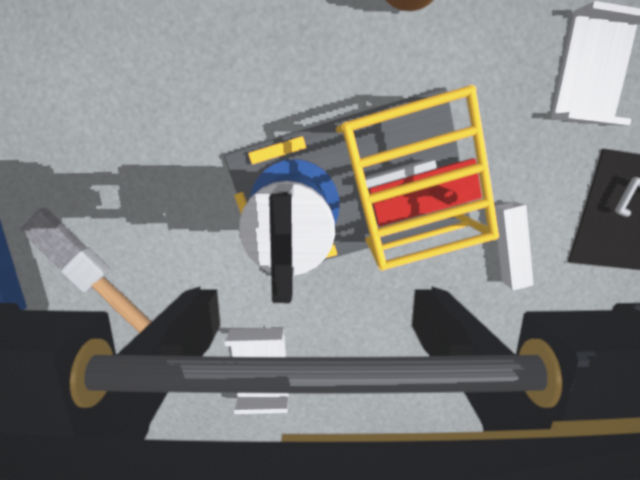

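The bar is at wrist px x≈281, from (283,193) to (282,302). The red bolt is drawn out to the guard's open end. Measuring the bar from this view, then from a second position.

```bash
python3 -m handwheel '[[0,0.1,0,0,0,0],[0,0.24,0,0,0,0],[0,0.24,0,0,0,0],[0,0.24,0,0,0,0]]' | grep -E "pos"
python3 - <<'E'
from h import *
np.set_printoptions(precision=4,suppress=True)
snap("wrist","w15"); snap("top","t15"); snap("scene","s15")
E
python3 st.py
python3 - <<'E'
from h import *
np.set_printoptions(precision=4,suppress=True)
C=[load("w14"),load("w15")]; E=[]
for c,x0 in zip(C,(240,290)):
    hsv=cv2.cvtColor(c["pixels"],cv2.COLOR_RGB2HSV)
    m=(hsv[:,:,2]<60).astype(np.uint8)*255; m[:180]=0; m[310:]=0; m[:,:220]=0; m[:,400:]=0
    m=cv2.morphologyEx(m,cv2.MORPH_OPEN,np.ones((9,9)))
    b,l=blobs(m,300); print(b)
    i=max(b,key=lambda q:q[1][4])[0]
    r=cv2.minAreaRect(np.argwhere(l==i)[:,::-1].astype(np.float32)); print(r); bx=cv2.boxPoints(r); bx=bx[np.argsort(bx[:,1])]
    e=[(bx[0]+bx[1])/2,(bx[2]+bx[3])/2]; E.append(e); P=plane(c,e,.187); print(P,P.mean(0),np.degrees(np.arctan2(*(P[0]-P[1])[1::-1])),np.linalg.norm(P[0]-P[1]))
print(tri(C,[E[0][0],E[1][0]]),tri(C,[E[0][1],E[1][1]]))
# lid circle centre
for c in C:
    hsv=cv2.cvtColor(c["pixels"],cv2.COLOR_RGB2HSV); 
E
```

```text
position: [0.5069, 0.2474, 0.3296]
t 22.68 pos [0.507  0.2471 0.3296] jaw -93.06 down [ 0. -0. -1.] F [ 0.5 -0.1  0.1] w 0.0882236454491794
[(1, [271, 194, 20, 108, 2013], [280.68, 247.0])]
((280.74432373046875, 247.4945831298828), (107.30683898925781, 18.839792251586914), 88.72696685791016)
[[0.5481 0.2419 0.187 ]
 [0.4745 0.2464 0.187 ]] [0.5113 0.2441 0.187 ] -3.4608871484055976 0.07379792836899542
[(1, [309, 193, 18, 107, 1855], [317.29, 245.51])]
((317.5, 246.0), (106.0, 17.0), 90.0)
[[0.5478 0.2429 0.187 ]
 [0.4748 0.2467 0.187 ]] [0.5113 0.2448 0.187 ] -2.9942337074989065 0.07310679498883291
(array([0.5466, 0.243 , 0.1775]), [np.float64(0.14316631978700517), np.float64(0.14316631978672328)]) (array([0.473 , 0.2468, 0.1836]), [np.float64(0.17628101081697092), np.float64(0.17628101081689163)])
```

View pics/w15.png

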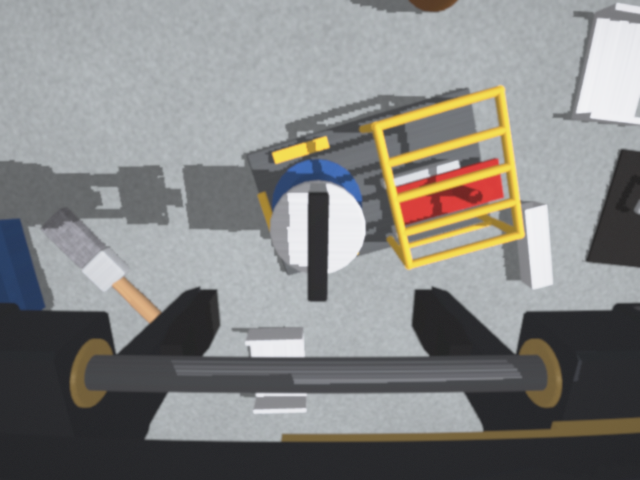

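```bash
python3 -m handwheel '[[0.03,-0.015,-0.3,0,0,0],[0.03,-0.015,-0.6,0,0,0],[0.03,-0.015,-0.8,0,0,0],[0.03,-0.015,-0.95,0,0,0],[0.03,-0.015,-1,0,0,0]]' | grep -E "pos|force"
python3 -m handwheel '[[0,0,-0.05,0,0,0],[0,0,-0.05,0,0,0]]' | grep -E "pos|force"
python3 -m handwheel '[[0,0,0,0,0,0],[0,0,0,0,0,0],[0,0,0,0,0,0],[0,0,0,0,0,0],[0,0,0,0,0,0]]' -1 40 | grep -E "pos|force|wid"
python3 -m handwheel '[[0,0,0,0,0,0],[0,0,0,0,0,0],[0,0,0,0,0,0],[0,0,0,0,0,0],[0,0,0,0,0,0]]' -1 40 | grep -E "pos|force|wid"
```

```text
position: [0.5098, 0.2455, 0.2288]
contact_force: [0.0, -0.0, -0.7]
position: [0.5102, 0.2457, 0.2249]
contact_force: [-0.1, 0.1, -0.1]
position: [0.51, 0.2457, 0.2246]
contact_force: [0.4, -0.2, -0.7]
grip_width: 0.04
position: [0.5099, 0.2457, 0.2246]
contact_force: [-0.5, 0.1, -0.3]
grip_width: 0.0134
```

Gripped, at 13.4 mm. I'll lift a little first and watch the force.

```bash
python3 -m handwheel '[[0,0,0.03,0,0,0],[0,0,0.06,0,0,0],[0,0,0.1,0,0,0],[0,0,0.1,0,0,0]]' | grep -E "pos|force|wid"
python3 -m handwheel '[[0,0,0.1,0,0,0],[0,0,0.25,0,0,0],[0,0,0.45,0,0,0],[0,0,0.65,0,0,0],[0,0,0.65,0,0,0]]' | grep -E "pos|force|wid"
python3 -c "
from h import *
c=snap('scene','s16');crop(c,310,120,470,290,3.5,'s16c')"; python3 st.py
```

```text
position: [0.5102, 0.2458, 0.235]
contact_force: [0.5, -0.3, -4.1]
grip_width: 0.0133
position: [0.5112, 0.246, 0.3026]
contact_force: [0.2, 0.8, -4.9]
grip_width: 0.0136
t 25.98 pos [0.5105 0.2458 0.301 ] jaw -93.05 down [ 0.003  0.001 -1.   ] F [-0.3  0.7 -4.9] w 0.013523176051759607
```

View pics/s16c.png

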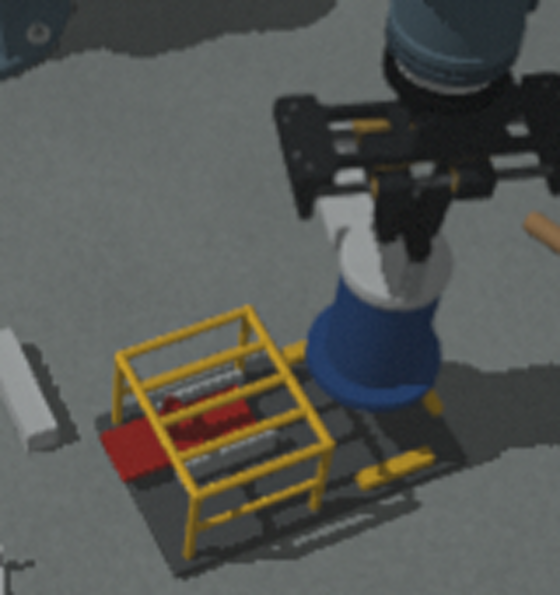

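The canister is clear of its seat, at about 4.9 N. I'll refine the tile centre and the flask's distance from the pictures already taken, then carry.

```bash
python3 - <<'E'
from h import *
np.set_printoptions(precision=4,suppress=True)
c=load("w13")
m=mask(c,(0,80,60),(12,200,255)); m=cv2.morphologyEx(m,cv2.MORPH_CLOSE,np.ones((5,5)))
n,l,st,ce=cv2.connectedComponentsWithStats(m); i=l[110,470]; print(st[i])
cn=max(cv2.findContours((l==i).astype(np.uint8),cv2.RETR_EXTERNAL,cv2.CHAIN_APPROX_NONE)[0],key=len)
for z in (.012,.006): print(z,cv2.fitEllipse(plane(c,cn.reshape(-1,2),z)[:,:2].astype(np.float32)))
C=[load("w2"),c]
s=load("s12"); print("flask base",plane(s,[(150+85/4.4,200+575/4.4)],0.005)); 
t=load("top0");print("flask cap top",tri([t,s],[(480,156),(150+18/4.4,200+445/4.4)]))
print("jar",plane(t,[(257,172)],.05))
E
```

```text
[  410    49   164   170 21587]
0.012 ((0.6408621668815613, -0.27953004837036133), (0.14701753854751587, 0.14887331426143646), 66.137451171875)
0.006 ((0.6436131000518799, -0.2806175649166107), (0.1497114598751068, 0.15160124003887177), 66.13749694824219)
flask base [[ 0.6701 -0.4124  0.005 ]]
flask cap top (array([ 0.6614, -0.4082,  0.1569]), [np.float64(1.579301694214188), np.float64(1.5793016942142726)])
jar [[0.7283 0.1183 0.05  ]]
```

```bash
python3 -m handwheel '[[0,0,0.2,0,0,0],[0,0,0.4,0,0,0],[0.01,-0.05,0.6,0,0,0],[0.04,-0.15,0.6,0,0,0],[0.09,-0.35,0.6,0,0,0]]' | grep -E "pos|force"
python3 -m handwheel '[[0.06,-0.25,0,0,0,0],[0.12,-0.5,0,0,0,0],[0.18,-0.75,0,0,0,0],[0.25,-1,0,0,0,0]]' | grep -E "pos|force"
python3 -m handwheel '[[0.06,-0.25,0,0,0,0],[0.12,-0.5,0,0,0,0],[0.18,-0.75,0,0,0,0],[0.25,-1,0,0,0,0]]' | grep -E "pos|force"
python3 -m handwheel '[[0.06,-0.25,0,0,0,0],[0.12,-0.5,0,0,0,0],[0.18,-0.75,0,0,0,0],[0.25,-1,0,0,0,0]]' | grep -E "pos|force"
python3 -m handwheel '[[0.06,-0.25,0,0,0,0],[0.12,-0.5,0,0,0,0],[0.18,-0.75,0,0,0,0],[0.25,-1,0,0,0,0]]' | grep -E "pos|force"
python3 -m handwheel '[[0.06,-0.25,0,0,0,0],[0.12,-0.5,0,0,0,0],[0.18,-0.7,0,0,0,0],[0.22,-0.89,0,0,0,0],[0.22,-0.89,0,0,0,0]]' | grep -E "pos|force"
python3 -c "
from h import *
c=snap('scene','s17');crop(c,120,150,340,350,3.4,'s17c')
c=snap('wrist','w17')"; python3 st.py
```

```text
position: [0.5185, 0.21, 0.3581]
contact_force: [0.5, -0.2, -4.6]
position: [0.5436, 0.1085, 0.3578]
contact_force: [0.6, 0.8, -4.9]
position: [0.5684, 0.0086, 0.3578]
contact_force: [-0.2, 0.1, -4.6]
position: [0.5934, -0.0913, 0.358]
contact_force: [0.3, -0.1, -3.9]
position: [0.6193, -0.191, 0.3596]
contact_force: [0.0, -0.7, -3.8]
position: [0.6409, -0.2801, 0.3591]
contact_force: [-0.6, 1.9, -4.7]
t 29.32 pos [ 0.6409 -0.2781  0.3593] jaw -93.06 down [-0.     0.001 -1.   ] F [-0.2  0.6 -4.1] w 0.013453987626940344
```

View pics/s17c.png

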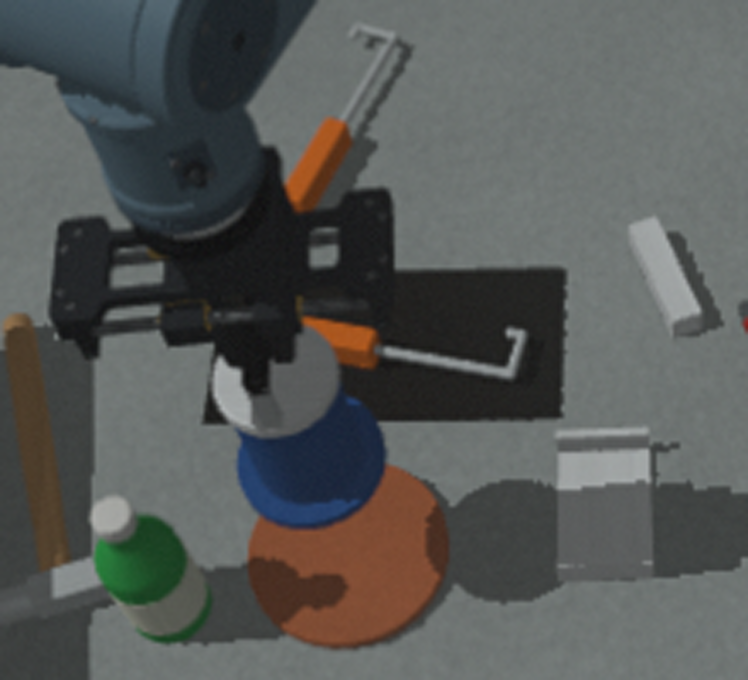

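View pics/w17.png

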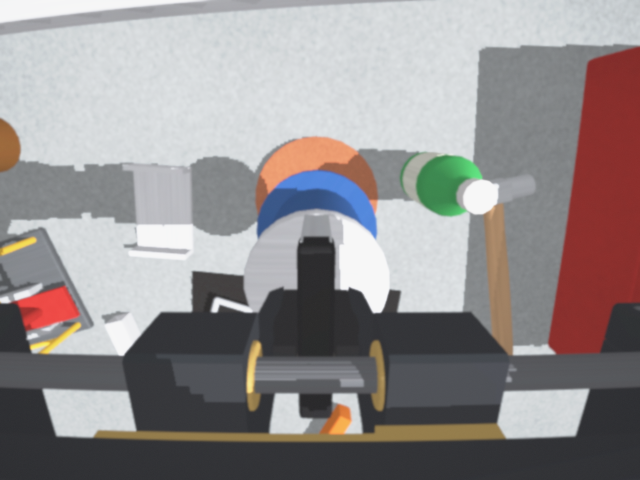

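The canister hangs upright and centred over the tile, clear of the flask. Lowering; contact is expected near TCP z 0.2246.

```bash
python3 -m handwheel '[[0.005,0,-0.2,0,0,0],[0.005,0,-0.45,0,0,0],[0.005,0,-0.7,0,0,0],[0.005,0,-0.9,0,0,0],[0.005,0,-1,0,0,0]]' | grep -E "pos|force"
python3 -m handwheel '[[0,0,-0.1,0,0,0],[0,0,-0.18,0,0,0],[0,0,-0.24,0,0,0],[0,0,-0.28,0,0,0],[0,0,-0.28,0,0,0]]' | grep -E "pos|force"
python3 -m handwheel '[[0,0,-0.01,0,0,0],[0,0,-0.02,0,0,0],[0,0,-0.03,0,0,0],[0,0,-0.03,0,0,0]]' | grep -E "pos|force"
```

```text
position: [0.6409, -0.2774, 0.2573]
contact_force: [-1.0, 0.5, -5.2]
position: [0.6414, -0.2783, 0.2314]
contact_force: [-0.3, 0.1, -4.2]
position: [0.6414, -0.2783, 0.2285]
contact_force: [-1.2, 1.1, -4.2]
```

```bash
python3 -m handwheel '[[0,0,-0.008,0,0,0],[0,0,-0.016,0,0,0],[0,0,-0.024,0,0,0],[0,0,-0.024,0,0,0]]' | grep -E "pos|force"
python3 -m handwheel '[[0,0,-0.005,0,0,0],[0,0,-0.01,0,0,0],[0,0,-0.01,0,0,0]]' | grep -E "pos|force"
```

```text
position: [0.6414, -0.2783, 0.2261]
contact_force: [0.2, -0.1, -4.8]
position: [0.6414, -0.2783, 0.2252]
contact_force: [0.5, 0.4, -5.1]
```

```bash
python3 -m handwheel '[[0,0,-0.005,0,0,0],[0,0,-0.007,0,0,0],[0,0,-0.007,0,0,0]]' | grep -E "pos|force"
```

```text
position: [0.6416, -0.2784, 0.2247]
contact_force: [0.6, 0.1, -3.9]
```

```bash
python3 -m handwheel '[[0,0,-0.005,0,0,0],[0,0,-0.005,0,0,0]]' | grep -E "pos|force"
python3 -m handwheel '[[0,0,-0.003,0,0,0],[0,0,-0.003,0,0,0]]' | grep -E "pos|force"
```

```text
position: [0.6416, -0.2784, 0.2246]
contact_force: [-1.3, 0.3, 0.9]
position: [0.6417, -0.2785, 0.2246]
contact_force: [-1.9, 0.9, 4.2]
```

Seated at 0.2246, exactly the expected height. Releasing.

```bash
python3 -m handwheel '[[0,0,0.004,0,0,0],[0,0,0.004,0,0,0]]' | grep -E "pos|force"
python3 -m handwheel '[[0,0,0,0,0,0],[0,0,0,0,0,0],[0,0,0,0,0,0],[0,0,0,0,0,0],[0,0,0,0,0,0]]' 1 | grep -E "pos|force|wid"
python3 -m handwheel '[[0,0,0,0,0,0],[0,0,0,0,0,0],[0,0,0,0,0,0],[0,0,0,0,0,0],[0,0,0,0,0,0]]' 1 | grep -E "pos|force|wid"
python3 -m handwheel '[[0,0,0.1,0,0,0],[0,0,0.3,0,0,0],[0,0,0.6,0,0,0],[0,0,1,0,0,0]]' | grep -E "pos|force|wid"
python3 -m handwheel '[[-0.2,0.3,0.2,0,0,0],[-0.5,0.6,0.2,0,0,0],[-0.9,0.9,0.2,0,0,0],[-0.9,0.9,0.2,0,0,0]]' | grep -E "pos|force|wid"
python3 -m handwheel '[[-0.2,0.4,0,0,0,0],[-0.4,0.9,0,0,0,0],[-0.4,0.9,0,0,0,0]]' | grep -E "pos|force|wid"
python3 - <<'E'
from h import *
np.set_printoptions(precision=4,suppress=True)
s=snap('scene','s18');t=snap('top','t18')
cv2.imwrite('pics/t18v.png',t["pixels"][:,:,::-1])
E
python3 st.py
```

```text
position: [0.6416, -0.2784, 0.2246]
contact_force: [-2.2, 1.9, 4.8]
position: [0.6415, -0.2783, 0.224]
contact_force: [0.2, -0.0, 0.0]
grip_width: 0.0611
position: [0.6415, -0.2783, 0.2241]
contact_force: [0.7, -0.3, 0.3]
grip_width: 0.0883
position: [0.6413, -0.2782, 0.326]
contact_force: [0.3, -0.3, 0.4]
grip_width: 0.0883
position: [0.5496, -0.1862, 0.3456]
contact_force: [0.7, 0.0, 0.2]
grip_width: 0.0883
position: [0.5117, -0.0965, 0.346]
contact_force: [0.6, -0.4, 0.9]
grip_width: 0.0881
t 35.8 pos [ 0.5126 -0.0989  0.3457] jaw -93.01 down [ 0.003 -0.002 -1.   ] F [-0.5 -0.3 -0.1] w 0.08841471675482482
```

View pics/s18.png

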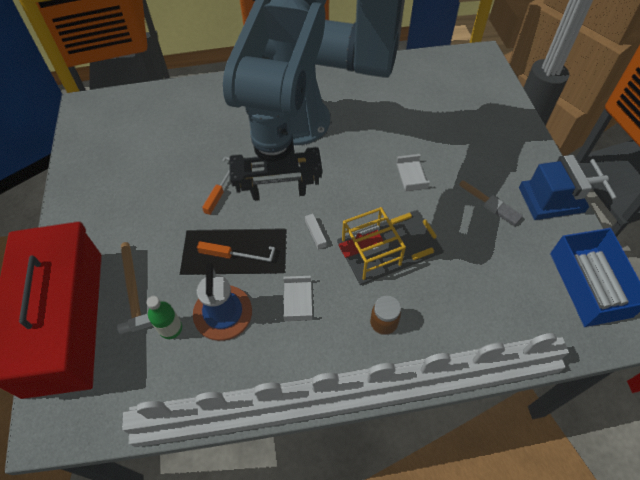

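View pics/t18.png

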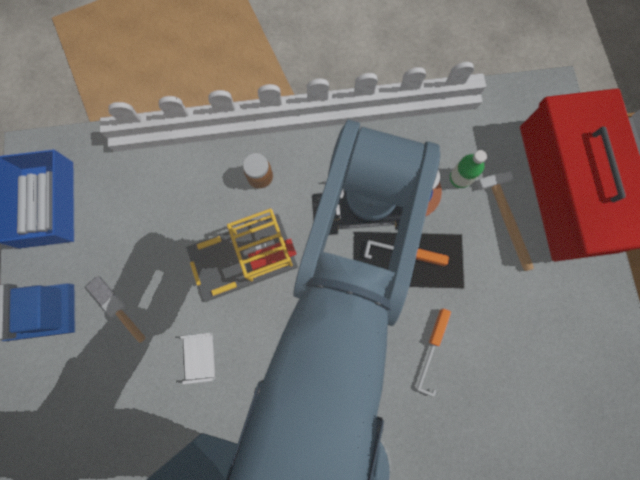

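The canister stands upright on the tile at scene px (215,305), the hook is on the mat and the holder is empty. A last close crop, and a check that the bystanders have not moved.

```bash
python3 - <<'E'
from h import *
np.set_printoptions(precision=4,suppress=True)
s=load('s18');s0=load('scene0');crop(s,170,220,330,345,5,'s18c')
m=mask(s,(105,110,30),(125,255,255)); m[:, :170]=0; m[:,300:]=0; m[:270]=0
m[350:]=0
b,l=blobs(m,100); print(b)
i=max(b,key=lambda q:q[1][4])[0]; P=np.argwhere(l==i)[:,::-1]
# foot disc: lower outline at z~.022 -> circle radius 50
cn=max(cv2.findContours((l==i).astype(np.uint8),cv2.RETR_EXTERNAL,cv2.CHAIN_APPROX_NONE)[0],key=len).reshape(-1,2)
W=plane(s,cn[cn[:,1]>312],.012)[:,:2]
from scipy.optimize import least_squares
r=least_squares(lambda p:np.hypot(*(W-p).T)-.05,W.mean(0),loss="soft_l1",f_scale=.001); print("foot centre",r.x,"dist to tile centre",np.hypot(*(r.x-[.6415,-.278])))
d=cv2.absdiff(s["pixels"],s0["pixels"]).max(2)
for n,(x,y,w,h) in dict(offcut=(300,208,32,45),channel=(280,272,40,52),jar=(368,295,36,40),flask=(143,290,42,52),brush=(455,175,70,55),channel2=(393,150,40,40),hook2=(200,155,25,60),hammer=(110,235,35,100)).items():
    a=s0["pixels"][y:y+h,x:x+w];big=s["pixels"][y-6:y+h+6,x-6:x+w+6]
    _,v,_,loc=cv2.minMaxLoc(cv2.matchTemplate(big,a,cv2.TM_CCOEFF_NORMED)); print(n,round(v,2),loc[0]-6,loc[1]-6)
E
```

```text
[(1, [203, 294, 39, 34, 846], [223.03, 312.99])]
foot centre [ 0.6352 -0.2768] dist to tile centre 0.006435888911349599
offcut 1.0 0 0
channel 0.95 0 0
jar 1.0 0 0
flask 1.0 0 0
brush 0.17 0 0
channel2 0.98 0 0
hook2 1.0 0 0
hammer 1.0 0 0
```

View pics/s18c.png

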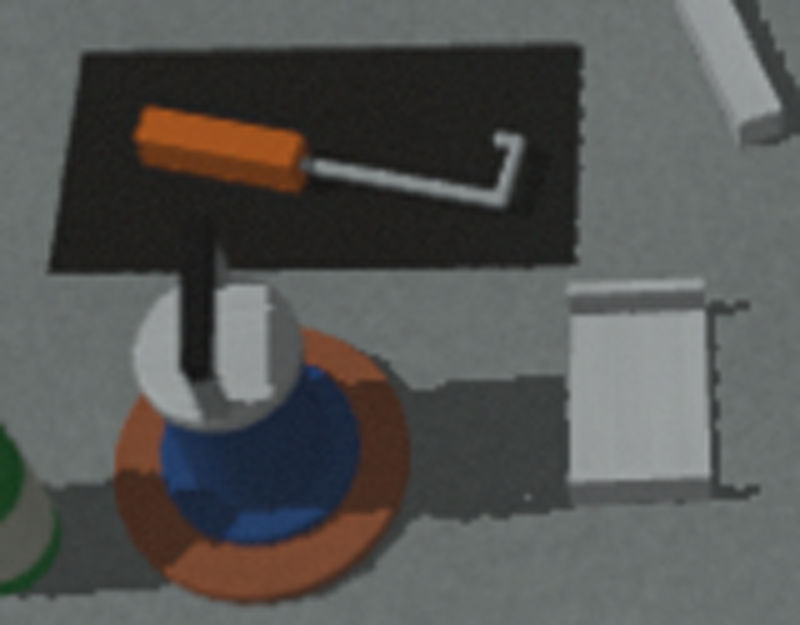

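The foot lies wholly on the tile with terracotta visible all round. The brush's low match score comes from the arm's shadow; it sits at the same pixels, (462,183)–(520,220), as before. Signing off.

```bash
python3 -c "
from plant import ctrl
print(ctrl.observe()['time']); print(ctrl.sign_off())"
```

```text
35.8
the job is handed in; nothing more can be done
None
```

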